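# Level the breakfast stand and load it

### The job

Set up the breakfast stand: it leans and rocks because its two screw feet are too short, so first turn the two black wing knobs clockwise until the stand is level and firm on all four feet. Then push the wide white caddy up the ramp until all of it stands on the deck, and set every steel tin on the narrow raised shelf at the back of the stand. Keep the stand level to the end, and do not knock over the mug or the glass carafe.

Things in the scene. Friction and masses are not known exactly. Their poses are not given: they have to be found in the camera images.
- stand: loose wooden stand, 3 kg. Origin on the counter under the middle of its deck (when level), z up; yaw within 0.08 rad. Deck 220 (x) x 260 mm (y), top 30 mm up. Fixed rubber feet at x +-85, y -110 mm; screw feet at x +-85, y +95 mm. Ramp at the -y end, raised shelf along the +x (back) edge. At the start it leans down towards +y by 0.02 to 0.05 rad.
- ramp_toe (a point): middle of the ramp's toe edge, at stand x -21, y -250 mm, 2 mm above the counter when the stand is level (some mm higher while it leans). The ramp is x -98 to +55 mm wide and rises evenly towards +y to deck height (30 mm) at stand y -129 mm.
- deck_mid (a point): middle of the deck area for the caddy, at stand x -21, y -45 mm, on the deck's top. The area is x -98 to +60 mm, y -129 to +40 mm; bounded by 12 mm high lips in front (x -110 to -98) and at the +y end (y 40 to 52), by the raised shelf at x +60, and open to the ramp at -y.
- shelf_mid (a point): middle of the raised shelf's flat top, at stand x +85, y -80, z 100 mm. The shelf is a solid upright block 50 mm wide (x +60 to +110) and 240 mm long along the stand's y (-200 to +40).
- screw_a (a joint): screw of the front (nearer the robot) foot, rad, 0 to 5.6. Grows as its wing knob is turned CLOCKWISE seen from above; each rad lowers the foot pad 2.5 mm (the knob keeps its height). At 4.0 the pad is level with the fixed feet; less is too short, more too long. Stays where left; 0.12 N m to turn. At 0 the wing lies along the stand's x axis, at q it has turned clockwise by q. Starts at 0 to 2.4.
- screw_b (a joint): screw of the back foot, rad, 0 to 5.6. Grows as its wing knob is turned CLOCKWISE seen from above; each rad lowers the foot pad 2.5 mm (the knob keeps its height). At 4.0 the pad is level with the fixed feet; less is too short, more too long. Stays where left; 0.12 N m to turn. At 0 the wing lies along the stand's x axis, at q it has turned clockwise by q. Starts at 0 to 2.4.
- screw_a_grip (a point): grip point on the upright axis of the black wing knob of the front (nearer the robot) foot, at stand x -85, y +95, z 112 mm (stand frame). The wing is a bar 50 mm long, 14 mm thick, 32 mm high (z 94 to 126 mm), pinched across its thickness from above; below it a disc 42 mm across on a slim column. Its z axis is the knob's axis.
- screw_b_grip (a point): grip point on the upright axis of the black wing knob of the back foot, at stand x +85, y +95, z 112 mm (stand frame). The wing is a bar 50 mm long, 14 mm thick, 32 mm high (z 94 to 126 mm), pinched across its thickness from above; below it a disc 42 mm across on a slim column. Its z axis is the knob's axis.
- foot_a_pad (a point): underside of the rubber pad (26 mm across) of the front screw foot; height 0 when it touches the counter
- foot_b_pad (a point): underside of the rubber pad (26 mm across) of the back screw foot; height 0 when it touches the counter
- caddy: wide white tea caddy with a pale wooden lid, 116 (own x) x 104 (own y) x 70 mm high; below the lid (z under 64 mm) 112 x 100. Two round runners along own y; origin under its middle. 0.45 to 0.7 kg, too wide to grip: push it. It starts on the counter before the ramp's toe, own y along the stand's y within 0.3 rad, up to 40 mm aside of the ramp's middle line.
- tin_a: a plain steel tea tin with a lid, a rectangular box 48 (own x) x 60 (own y) x 66 mm (own z, up); origin at its CENTRE. 0.1 to 0.2 kg. Graspable across any side; it may lie on any face. May be absent.
- tin_b: a plain steel tea tin with a lid, a rectangular box 48 (own x) x 60 (own y) x 66 mm (own z, up); origin at its CENTRE. 0.1 to 0.2 kg. Graspable across any side; it may lie on any face. May be absent.
- tin_c: a plain steel tea tin with a lid, a rectangular box 48 (own x) x 60 (own y) x 66 mm (own z, up); origin at its CENTRE. 0.1 to 0.2 kg. Graspable across any side; it may lie on any face. May be absent.
- tin_d: a plain steel tea tin with a lid, a rectangular box 48 (own x) x 60 (own y) x 66 mm (own z, up); origin at its CENTRE. 0.1 to 0.2 kg. Graspable across any side; it may lie on any face. May be absent.
- mug: white ceramic mug, 80 mm wide, 90 mm high, a bystander; origin under its middle, z up
- carafe: glass carafe, 90 mm wide, 130 mm high, a bystander; origin under its middle, z up

How it is judged:
On the way, in this order (a step that is already met when the one before it is completed fails the run):
1. the stand is level and both screw feet bear on the counter (angle between stand's own z axis and vertical below 0.01 rad and height (world z) of each of foot_a_pad, foot_b_pad below 0.002 m), for 0.5 s.
2. the caddy stands wholly on the deck (x of caddy in the frame of stand between -0.05 and 0.01 m and y of caddy in the frame of stand between -0.085 and 0 m and z of caddy in the frame of stand between 0.026 and 0.035 m and angle between caddy's own z axis and vertical below 0.05 rad), for 0.3 s.
At the end, for the whole second after the job is handed in: Stand level within 0.010 rad, both screw-foot pads within 2 mm of the counter; caddy upright, at rest on the deck, overhanging the ramp by at most 5 mm; every tin present at rest on the raised shelf, on any face, its middle over the shelf top (all of step 1 and all of step 2 and x of tin_a in the frame of stand between 0.061 and 0.109 m and y of tin_a in the frame of stand between -0.21 and 0.05 m and z of tin_a in the frame of stand between 0.118 and 0.14 m and linear speed of each of tin_a, tin_b, tin_c, tin_d, caddy below 0.03 m/s and x of tin_b in the frame of stand between 0.061 and 0.109 m and y of tin_b in the frame of stand between -0.21 and 0.05 m and z of tin_b in the frame of stand between 0.118 and 0.14 m and x of tin_c in the frame of stand between 0.061 and 0.109 m and y of tin_c in the frame of stand between -0.21 and 0.05 m and z of tin_c in the frame of stand between 0.118 and 0.14 m and x of tin_d in the frame of stand between 0.061 and 0.109 m and y of tin_d in the frame of stand between -0.21 and 0.05 m and z of tin_d in the frame of stand between 0.118 and 0.14 m); the robot touches nothing.
It fails at once if the mug is knocked over (angle between mug's own z axis and vertical above 0.6 rad).
It fails at once if the carafe is knocked over (angle between carafe's own z axis and vertical above 0.6 rad).
Of tin_a, tin_b, tin_c, tin_d only 2 to 4 are there at a start; the rules pass over those that are not, and their reading is None.
At some moment in a run one of caddy may be knocked a few centimetres aside while the robot is not near it.
Once in a run the grip may slacken for a moment while it holds something.
It also fails if it takes over 210 s, if anything falls off the work surface, if the arm or the gripper's body presses on something with over 40 N, if the wrist force passes 120 N, or if a joint passes its speed limit or range.

### The arm

A 6-joint arm with a two-finger parallel gripper is mounted at the origin on the work surface. World frame = base frame: x ahead of the robot, y to its left, z up, the work surface at z = 0. Lengths are in m, angles in rad, forces in N, time in s.
With the tool pointing down it reaches from about 0.35 to 0.875 m from the base axis. Payload 15.5 kg.
Tool frame: the origin (TCP) lies midway between the tips of the shut fingers; the grasp point (between the pads) lies 19 mm behind it; z points along the fingers, y is the line along which they close (so a half turn about z gives the same grasp; the last joint's range is limited). The gripper opens to 85 mm and grips with 20 to 120 N. Pads are 22 mm wide; open, the fingers measure 114 mm over their backs; the gripper's body (76 mm by 85 mm) begins 54 mm behind the grasp point. The pads swing forward as they close: fully open they stand 13 mm farther back than shut.
Start: joints at [-1.29, 0.494, 1.345, -0, 1.302, -0.096], TCP at [0.229, -0.581, 0.231] pointing down, gripper open.
Joint ranges: [-2.91, 2.91], [-0.82, 2.16], [0.22, 2.67], [-1.22, 4.37], [0.12, 2.79], [-3.08, 3.08]. Speed limits (rad/s): [1.89, 1.89, 2.57, 3.01, 3.01, 3.01].

### API

Orientations are given as a rotation vector (axis times angle).
In Python, from rig import observe, read_camera, camera_params, finish_job, recognise, masks_of, mark_of gives the robot as it stands.
- The arm moves only by the tool servo_tool, never from a script. Its argument "commands" is a list of rows, each a list of 7 numbers: the finger opening in mm, from 0 to 85.4, then the shift along the tool's x, y, z in mm, then the turn, a rotation vector about the tool's x, y, z in degrees. A call has 1 to 12 rows; each row shifts and turns the commanded pose from where the row before left it, along the tool's axes as they then stand; what a row does not reach is not made up. A row lasts 1/10 s, in which the tool goes at most 50 mm and 8.59 degrees, less where a joint would pass 70% of its speed; a pose out of reach is approached as far as the arm can. A call with a gripper value outside its range is refused whole. The fingers move at their own pace and stop on an object; "force" is the grip in N (left out, the last holds). Time passes only in rows, so rows that do not move let the fingers close. It gives the time, the measured TCP pose, the force, the opening and the grip force at its end, in the units of the state.
- observe(): the state, without advancing time (a new reading comes with each control period).
- read_camera(name): name is "side" or "top"; returns (picture, depth): 384x512x3 uint8, red, green, blue; 384x512 float32, m along the optical axis (not along the pixel's ray), 0 where there is no reading.
- camera_params(name): a dict with "K" (3x3 intrinsics, pixels), "extrinsics" (4x4, takes a point from camera to world coordinates). Camera axes: x right, y up, looking along -z (the intrinsics and any distortion apply to the point x, -y, -z); pixel columns grow to the right and rows downward; lengths in m; the calibration is good to about 2 mm. A picture is of the moment at which its call begins. camera_params takes no time and is no camera call.
- finish_job(): hands the job in; it is judged then, once.
Trained networks look in the newest picture that a camera, given by its name, has taken for a name from the list of things; names that differ only in an ending like _2 or _b are one class to them, and where a whole thing is asked for, a point or a joint stands for the part that bears it (a point fixed in the world has none). Each returns a list of dicts, best first, with "score" (0 to 1); they miss things now and then, are a little off and sometimes report something else, mostly with a low value. They report only what shows in the picture. A call takes as long as a camera call.
- recognise(camera, label): "bbox" ([centre column, centre row, width, height] in pixels, round what is visible of it).
- masks_of(camera, label): "mask" (384x512 bool, what is visible of it) and "bbox" ([centre column, centre row, width, height] in pixels, round what is visible of it).
- mark_of(camera, label): "location" ([column, row] in pixels: a listed point, or the origin of a listed thing).
The state is a dict: "clock": time; "joint_pos": joint angles; "dq": joint speeds; "effort": joint torques, N m; "tcp_pos": TCP position; "ee_rot": TCP orientation; "contact_force": force on the tool from outside, world axes, zero at the start; "wrist_torque": the same for the moment, N m; "width": finger opening in m; "grip_force": force on a finger pad.
Only numpy, scipy, OpenCV 4.12 (cv2) and the standard library are available. Lean on these libraries where they do the work, as an engineer would, in place of code of your own. Each camera call takes 0.05 s, during which the arm holds its last target. There are 200 camera calls.

## Working session

There is one attempt and no reset: what is moved stays moved. The work goes in short steps, Python scripts to look and compute and a tool call to move; the robot and the scene stay as the last step left them, time stands still between calls to the robot, and variables do not carry over. Pictures are saved under pics/ and viewed, at most 14 in all, crops included, and the job is handed in when it is done.

Besides the shell and the picture viewer there is one more tool, called by a JSON object that holds its "name" and its "arguments", one argument or row to a line. servo_tool: Moves the arm, as the interface text tells. Its arguments: {"type":"object","properties":{"commands":{"type":"array","items":{"type":"array","items":{"type":"number"}}},"force":{"type":"number"}},"required":["commands"]}

```bash
ls; mkdir -p pics
cat > h.py <<'E'
import numpy as np, cv2
from rig import *
def cam(n):
    im,d=read_camera(n); p=camera_params(n); return im,d,np.array(p["K"]),np.array(p["extrinsics"])
def cloud(d,K,T):
    v,u=np.mgrid[:d.shape[0],:d.shape[1]]
    P=np.stack([(u-K[0,2])/K[0,0]*d,-(v-K[1,2])/K[1,1]*d,-d],-1)
    W=P@T[:3,:3].T+T[:3,3]; W[d==0]=np.nan
    return W
def ray(px,K,T,z):
    r=np.array([(px[0]-K[0,2])/K[0,0],-(px[1]-K[1,2])/K[1,1],-1.])@T[:3,:3].T
    o=T[:3,3]; return o+r*(z-o[2])/r[2]
E
python3 - <<'E'
from h import *
ims=[]
for n in ("top","side"):
    im,d,K,T=cam(n); ims.append(im)
    np.savez(f"{n}0.npz",im=im,d=d,K=K,T=T)
    W=cloud(d,K,T); print(n,K.round(1).tolist(),T.round(3).tolist(),camera_params(n).keys())
    for l in ("stand","screw_a","caddy","tin_a","mug","carafe"):
        for r in masks_of(n,l)[:5]:
            m=r["mask"]; 
            if r["score"]<.3: continue
            print(l,round(r["score"],2),np.round(r["bbox"]),np.nanmedian(W[m],0).round(3),"zmax",np.nanpercentile(W[m][:,2],97).round(3))
    for l in ("ramp_toe","deck_mid","shelf_mid","screw_a_grip","screw_b_grip","stand"):
        for r in mark_of(n,l)[:2]: print("mark",l,round(r["score"],2),np.round(r["location"],1))
for n,im in zip(("top","side"),ims): cv2.imwrite(f"pics/{n}0.png",cv2.resize(im[...,::-1],(800,600)))
print(observe())
E
```

```text
pics
top [[381.7, 0.0, 254.9], [0.0, 381.7, 192.6], [0.0, 0.0, 1.0]] [[0.014, 0.99, -0.142, 0.387], [-1.0, 0.011, -0.023, 0.035], [-0.021, 0.143, 0.99, 0.995], [0.0, 0.0, 0.0, 1.0]] dict_keys(['K', 'extrinsics'])
stand 0.82 [278. 165. 147. 100.] [0.594 0.012 0.027] zmax 0.105
screw_a 0.85 [214. 201.  15.  20.] [0.497 0.155 0.107] zmax 0.119
screw_a 0.6 [213. 133.  18.  27.] [0.666 0.164 0.103] zmax 0.118
caddy 0.83 [393. 181.  55.  51.] [ 0.553 -0.28   0.069] zmax 0.073
tin_a 0.83 [117. 222.  36.  21.] [0.449 0.395 0.066] zmax 0.069
tin_a 0.79 [158. 178.  35.  28.] [0.559 0.306 0.066] zmax 0.07
tin_a 0.56 [120. 179.  39.  27.] [0.556 0.398 0.066] zmax 0.069
mug 0.79 [147. 127.  41.  43.] [0.701 0.341 0.046] zmax 0.091
mug 0.43 [158. 177.  38.  31.] [0.56  0.306 0.066] zmax 0.07
carafe 0.91 [316. 255.  35.  38.] [ 0.369 -0.085  0.128] zmax 0.132
mark ramp_toe 0.72 [347.8 171.8]
mark ramp_toe 0.65 [117.8 178.2]
mark deck_mid 0.91 [270.2 177.1]
mark shelf_mid 0.67 [282.9 126. ]
mark screw_a_grip 0.79 [211.6 201.9]
mark screw_b_grip 0.72 [209.5 129.3]
mark stand 0.65 [255.5 171.6]
side [
[... 1065 characters left out ...]
and 0.81 [239.9 211.1]
{'clock': 1.3, 'joint_pos': array([-1.29052561e+00,  4.93610200e-01,  1.34547301e+00,  8.67809343e-06,
        1.30248776e+00, -9.55246295e-02]), 'dq': array([ 0.00012864, -0.00183348,  0.00038728,  0.00068317,  0.0005144 ,
       -0.00168653]), 'effort': array([ 4.51686879e-03, -8.82012248e+01, -3.84265101e+01,  1.89016118e-04,
        7.77876794e-04, -5.30924092e-05]), 'tcp_pos': array([ 0.22937968, -0.58140786,  0.23127978]), 'ee_rot': array([3.08627805e+00, 5.86823178e-01, 1.62288713e-05]), 'contact_force': array([ 0.25197168,  0.28987632, -0.59293354]), 'wrist_torque': array([-0.0218391 ,  0.03570177, -0.01354352]), 'grip_force': 0.0, 'width': 0.08528288938116717}
```

View pics/top0.png

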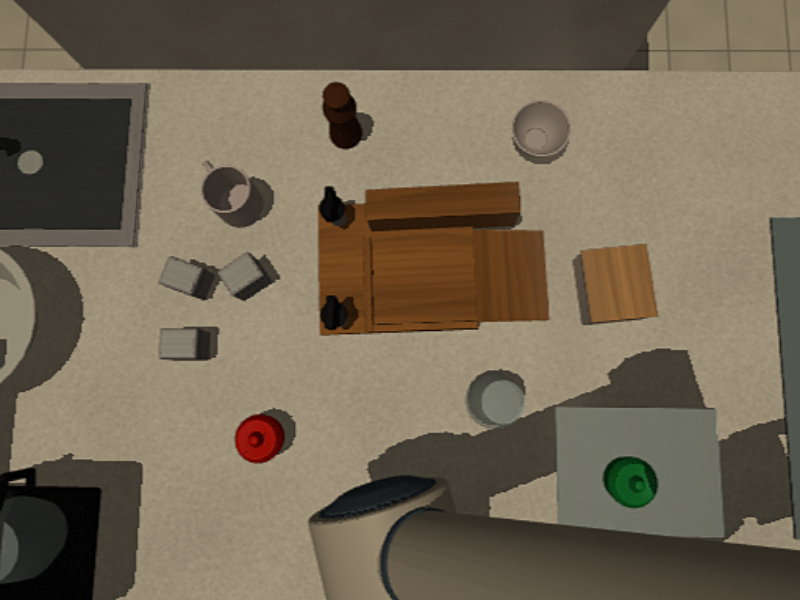

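View pics/side0.png

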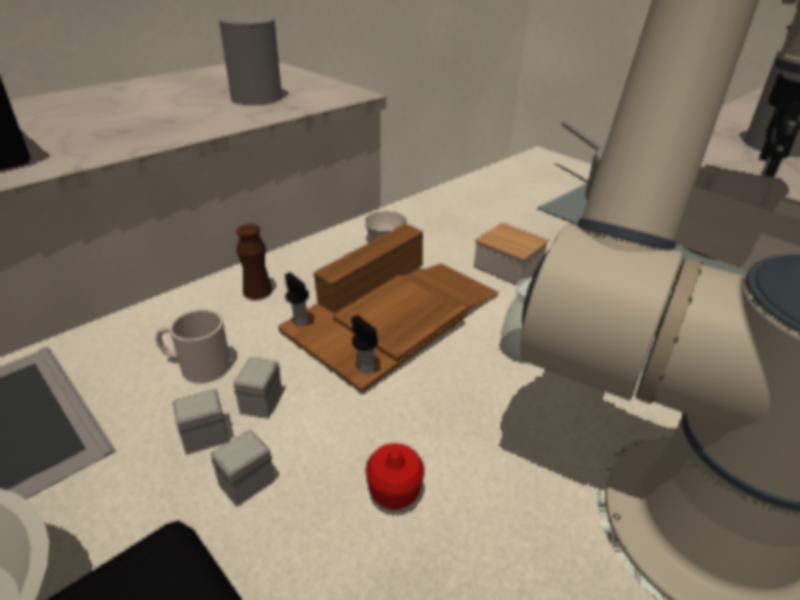

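```bash
cat > m.py <<'E'
from h import *
def wing(W,c,tag=""):
    # top points of wing near c
    m=(np.hypot(W[...,0]-c[0],W[...,1]-c[1])<.035)&(W[...,2]>.108)&(W[...,2]<.14)
    p=W[m][:,:2]
    (cx,cy),(w,h),a=cv2.minAreaRect((p*1000).astype(np.float32))
    q,s,v=np.linalg.svd(p-p.mean(0)); 
    print(tag,"n",len(p),"ctr",p.mean(0).round(4),"rect",round(cx,1),round(cy,1),round(w,1),round(h,1),"axis deg",round(np.degrees(np.arctan2(v[0,1],v[0,0]))%180,1))
def boxtop(W,mask,zlo,zhi,tag=""):
    p=W[mask&(W[...,2]>zlo)&(W[...,2]<zhi)]
    (cx,cy),(w,h),a=cv2.minAreaRect((p[:,:2]*1000).astype(np.float32))
    print(tag,"n",len(p),"rect",round(cx,1),round(cy,1),round(w,1),round(h,1),"ang",round(a,1),"z",np.median(p[:,2]).round(4))
E
python3 - <<'E'
from m import *
D=np.load("top0.npz");W=cloud(D["d"],D["K"],D["T"])
S=np.load("side0.npz");V=cloud(S["d"],S["K"],S["T"])
for n,w in(("top",W),("side",V)):
    wing(w,(.495,.158),n+"a"); wing(w,(.664,.167),n+"b")
    X,Y,Z=w[...,0],w[...,1],w[...,2]
    for nm,c,r in(("caddy",(.55,-.28),.09),("t1",(.449,.395),.05),("t2",(.559,.306),.05),("t3",(.556,.398),.05)):
        boxtop(w,np.hypot(X-c[0],Y-c[1])<r,.06,.08,n+nm)
    boxtop(w,(abs(X-.68)<.06)&(Y>-.18)&(Y<.14),.085,.106,n+"shelf")
    m=(abs(X-.68)<.06)&(Y>-.18)&(Y<.11)&(Z>.085)
    p=w[m]; A=np.c_[p[:,:2],np.ones(len(p))]; print("shelf plane",np.linalg.lstsq(A,p[:,2],rcond=None)[0].round(4))
    m=(abs(X-.56)<.05)&(abs(Y-.02)<.08)&(Z<.06)
    p=w[m]; A=np.c_[p[:,:2],np.ones(len(p))]; print("deck plane",np.linalg.lstsq(A,p[:,2],rcond=None)[0].round(4),np.median(p[:,2]))
E
```

```text
topa n 136 ctr [0.4969 0.1589] rect 496.8 159.3 14.1 49.0 axis deg 177.2
topb n 126 ctr [0.6659 0.1669] rect 666.7 167.2 14.0 49.2 axis deg 177.7
topcaddy n 2005 rect 553.9 -286.8 115.9 104.7 ang 6.4 z 0.0698
topt1 n 486 rect 450.4 403.8 47.1 60.8 ang 0.5 z 0.0667
topt2 n 458 rect 563.1 311.7 48.1 60.5 ang 35.4 z 0.0667
topt3 n 459 rect 559.4 407.1 60.3 47.9 ang 70.8 z 0.0668
topshelf n 2071 rect 675.4 -8.0 51.8 239.3 ang 2.8 z 0.0986
shelf plane [ 0.0573 -0.0417  0.0595]
deck plane [ 0.0043 -0.0463  0.0259] 0.027446410527871445
sidea n 102 ctr [0.4946 0.1606] rect 495.9 159.2 13.6 49.4 axis deg 178.5
sideb n 77 ctr [0.6637 0.1681] rect 667.2 167.0 14.5 52.8 axis deg 0.1
sidecaddy n 643 rect 552.2 -287.8 116.4 108.4 ang 7.8 z 0.0688
sidet1 n 635 rect 449.4 403.1 49.0 60.5 ang 1.4 z 0.0655
sidet2 n 407 rect 562.2 310.8 48.6 61.0 ang 35.4 z 0.0652
sidet3 n 491 rect 559.2 406.7 60.0 50.6 ang 72.4 z 0.0654
sideshelf n 973 rect 673.5 -9.1 54.5 241.2 ang 2.3 z 0.096
shelf plane [ 0.104  -0.0368  0.0262]
deck plane [-0.0004 -0.0476  0.0274] 0.026395643610707897
```

The top view shows the stand with knobs at pixels (331,205) and (333,313), the caddy at (618,283), three tins at about (185,275), (245,275) and (185,343), the mug at (228,193) and the carafe at (496,398). The side view agrees. Both screws read about 0.1 rad, so each needs roughly 3.9 rad (224°).

```bash
cat > plan.py <<'E'
import numpy as np, sys, json
from scipy.spatial.transform import Rotation as R
from rig import observe
# usage: plan.py open [vmax] x,y,z,yaw x,y,z,yaw ...   yaw = direction of tool x (deg), continuous change taken as given
def rows(o,wps,v=40,w=8.5):
    s=observe(); p=np.array(s["tcp_pos"])*1000; M=R.from_rotvec(s["ee_rot"])
    x=M.apply([1,0,0]); yaw=np.degrees(np.arctan2(x[1],x[0])); out=[]
    print("from",p.round(1),round(yaw,2),"zdir",M.apply([0,0,1]).round(3),"q6",np.degrees(s["joint_pos"][5]).round(1))
    for X,Y,Z,ty in wps:
        t=np.array([X,Y,Z]); n=int(max(np.ceil(np.linalg.norm(t-p)/v),np.ceil(abs(ty-yaw)/w),1))
        for i in range(n):
            k=n-i; c,s_=np.cos(np.radians(yaw)),np.sin(np.radians(yaw))
            B=np.array([[c,s_,0],[s_,-c,0],[0,0,-1]])  # cols tool x,y,z
            r=1 if k>1 else .5
            d=np.round(B.T@((t-p)/k)/r)*r; a=np.round((yaw-ty)/k/r)*r
            out.append([o,*d.tolist(),0,0,a]); p=p+B@d; yaw-=a
    return out,p,yaw
o=float(sys.argv[1]); v=float(sys.argv[2]); wps=[tuple(map(float,a.split(","))) for a in sys.argv[3:]]
out,p,yaw=rows(o,wps,v)
for i in range(0,len(out),12): print("["+",".join("["+",".join(f"{v:g}" for v in r)+"]" for r in out[i:i+12])+"]")
print("end",p.round(1),round(yaw,1))
E
python3 plan.py 40 42 497,159,200,177.5 497,159,130,177.5 497,159,89,177.5
```

```text
from [ 229.4 -581.4  231.3] 21.53 zdir [ 0. -0. -1.] q6 -5.5
[[40,27,-31,2,0,0,-8],[40,31,-27,2,0,0,-8],[40,35,-22,2,0,0,-8],[40,38,-17,2,0,0,-8],[40,40,-12,2,0,0,-8],[40,41,-6,2,0,0,-8],[40,41,-0,1,0,0,-8],[40,41,5,2,0,0,-8],[40,40,11,1,0,0,-8],[40,38,16,2,0,0,-8],[40,35,22,1,0,0,-8],[40,32,26,2,0,0,-8]]
[[40,28,31,1,0,0,-9],[40,23,35,2,0,0,-8],[40,18,37,1,0,0,-9],[40,12,40,2,0,0,-8],[40,6,41,1,0,0,-9],[40,0,42,2,0,0,-8],[40,-5.5,41,1.5,0,0,-9],[40,-0,-0,35,0,0,0],[40,-0,-0,35,0,0,0],[40,-0,-0,41,0,0,0]]
end [496.8 159.1  88.8] 177.5
```

{"name": "servo_tool", "arguments": {
  "commands": [
    [40,27,-31,2,0,0,-8],
    [40,31,-27,2,0,0,-8],
    [40,35,-22,2,0,0,-8],
    [40,38,-17,2,0,0,-8],
    [40,40,-12,2,0,0,-8],
    [40,41,-6,2,0,0,-8],
    [40,41,0,1,0,0,-8],
    [40,41,5,2,0,0,-8],
    [40,40,11,1,0,0,-8],
    [40,38,16,2,0,0,-8],
    [40,35,22,1,0,0,-8],
    [40,32,26,2,0,0,-8]
  ]
}}

```text
clock: 2.5
tcp_pos: [0.3987, -0.1135, 0.2105]
ee_rot: [1.621, 2.69, 0.0]
contact_force: [0.8, 0.6, 0.2]
width: 0.0399
grip_force: 0.0
```

{"name": "servo_tool", "arguments": {
  "commands": [
    [40,28,31,1,0,0,-8.5],
    [40,23,35,2,0,0,-8.5],
    [40,18,37,1,0,0,-8.5],
    [40,12,40,2,0,0,-8.5],
    [40,6,41,1,0,0,-8.5],
    [40,0,42,2,0,0,-8],
    [40,-5.5,41,1.5,0,0,-8.5],
    [40,0,0,0,0,0,0],
    [40,0,0,0,0,0,0]
  ]
}}

```text
clock: 3.4
tcp_pos: [0.4981, 0.1593, 0.1996]
ee_rot: [-0.093, -3.14, 0.0]
contact_force: [-0.5, -0.6, -0.3]
width: 0.04
grip_force: 0.0
```

```bash
sed -i 's/a=np.round((yaw-ty)\/k\/r)\*r/a=np.clip(np.round((yaw-ty)\/k*2)\/2,-8.5,8.5)/; s/w=8.5/w=8.4/' plan.py; python3 plan.py 40 35 497,159,130,177.5 497,159,89,177.5
```

```text
from [498.1 159.3 199.6] 176.59 zdir [-0. -0. -1.] q6 -75.4
[[40,1,-0,35,0,0,-0.5],[40,0,-0.5,34.5,0,0,-0.5],[40,0,0,21,0,0,0],[40,0,0,20,0,0,0]]
end [497.1 158.9  89.1] 177.6
```

{"name": "servo_tool", "arguments": {
  "commands": [
    [40,1,0,35,0,0,-0.5],
    [40,0,-0.5,34.5,0,0,-0.5],
    [40,0,0,21,0,0,0],
    [40,0,0,20,0,0,0],
    [40,0,0,0,0,0,0],
    [0,0,0,0,0,0,0],
    [0,0,0,0,0,0,0],
    [0,0,0,0,0,0,0],
    [0,0,0,0,0,0,0],
    [0,0,0,0,0,0,0]
  ],
  "force": 60
}}

```text
clock: 4.4
tcp_pos: [0.4977, 0.1577, 0.0905]
ee_rot: [0.068, 3.139, -0.001]
contact_force: [-0.8, -5.8, 6.6]
width: 0.0128
grip_force: 61.0
```

{"name": "servo_tool", "arguments": {
  "commands": [
    [0,0,0,-0.4,0,0,8],
    [0,0,0,-0.4,0,0,8],
    [0,0,0,-0.4,0,0,8],
    [0,0,0,-0.4,0,0,8],
    [0,0,0,-0.4,0,0,8],
    [0,0,0,-0.4,0,0,8],
    [0,0,0,-0.4,0,0,8]
  ]
}}

```text
clock: 5.1
tcp_pos: [0.498, 0.1574, 0.093]
ee_rot: [1.541, 2.735, 0.0]
contact_force: [4.2, -9.2, -5.8]
width: 0.0128
grip_force: 58.4
```

{"name": "servo_tool", "arguments": {
  "commands": [
    [0,0,0,-0.4,0,0,8],
    [0,0,0,-0.4,0,0,8],
    [0,0,0,-0.4,0,0,8],
    [0,0,0,-0.4,0,0,8],
    [0,0,0,-0.4,0,0,8],
    [0,0,0,-0.4,0,0,8],
    [0,0,0,-0.4,0,0,8]
  ]
}}

```text
clock: 5.8
tcp_pos: [0.4983, 0.1577, 0.0956]
ee_rot: [2.645, 1.692, 0.003]
contact_force: [5.5, -5.3, -10.1]
width: 0.0128
grip_force: 58.4
```

{"name": "servo_tool", "arguments": {
  "commands": [
    [0,0,0,-0.2,0,0,8],
    [0,0,0,-0.3,0,0,8],
    [0,0,0,-0.3,0,0,8],
    [0,0,0,-0.3,0,0,8],
    [0,0,0,-0.3,0,0,8],
    [0,0,0,-0.3,0,0,8],
    [0,0,0,-0.3,0,0,8]
  ]
}}

```text
clock: 6.5
tcp_pos: [0.4989, 0.1576, 0.0979]
ee_rot: [3.13, 0.252, 0.006]
contact_force: [8.0, -10.2, -6.8]
width: 0.013
grip_force: 58.9
```

{"name": "servo_tool", "arguments": {
  "commands": [
    [0,0,0,-0.3,0,0,8],
    [0,0,0,-0.3,0,0,8],
    [0,0,0,-0.3,0,0,8],
    [0,0,0,-0.3,0,0,8],
    [0,0,0,-0.3,0,0,8],
    [0,0,0,-0.3,0,0,8],
    [0,0,0,-0.3,0,0,8],
    [0,0,0,0,0,0,0],
    [0,0,0,0,0,0,0]
  ]
}}

```text
clock: 7.4
tcp_pos: [0.4987, 0.1574, 0.1001]
ee_rot: [-2.886, 1.24, -0.005]
contact_force: [6.8, -9.6, -4.6]
width: 0.0131
grip_force: 59.4
```

{"name": "servo_tool", "arguments": {
  "commands": [
    [40,0,0,0,0,0,0],
    [40,0,0,0,0,0,0],
    [40,0,0,0,0,0,0],
    [40,0,0,-30,0,0,0],
    [40,0,0,-50,0,0,-8],
    [40,0,0,-50,0,0,-8],
    [40,0,0,0,0,0,0]
  ]
}}

```text
clock: 8.1
tcp_pos: [0.4999, 0.1589, 0.2352]
ee_rot: [-3.029, 0.816, -0.014]
contact_force: [0.8, 0.2, -0.7]
width: 0.04
grip_force: 0.0
```

```bash
python3 - <<'E'
from m import *
for n in ("top","side"):
    im,d,K,T=cam(n); w=cloud(d,K,T)
    for nm,c in (("a",(.497,.157)),("b",(.664,.167))):
        try: wing(w,c,n+nm)
        except Exception as e: print(n,nm,e)
    X,Y,Z=w[...,0],w[...,1],w[...,2]
    m=(abs(X-.56)<.05)&(abs(Y-.0)<.07)&(Z<.06)
    p=w[m]; A=np.c_[p[:,:2],np.ones(len(p))]; print("deck plane",np.linalg.lstsq(A,p[:,2],rcond=None)[0].round(4))
    if n=="top":boxtop(w,(abs(X-.68)<.06)&(Y>-.18)&(Y<.14),.09,.106,n+"shelf")
E
python3 plan.py 40 35 667,167,190,177.5 667,167,130,177.5 667,167,92,177.5
```

```text
topa n 24 ctr [0.4846 0.1734] rect 485.0 172.5 12.3 9.7 axis deg 23.0
topb n 0 ctr [nan nan] rect 0.0 0.0 0.0 0.0 axis deg 0.0
deck plane [0.0002 0.0021 0.03  ]
topshelf n 2051 rect 673.6 -11.0 51.5 240.0 ang 2.1 z 0.1
sidea n 114 ctr [0.4929 0.1616] rect 498.1 157.7 14.1 52.2 axis deg 132.3
sideb n 117 ctr [0.662  0.1658] rect 666.9 163.4 13.9 52.5 axis deg 178.6
deck plane [-0.0011 -0.0012  0.0296]
from [497.6 158.4 230.2] -30.49 zdir [ 0.003  0.001 -1.   ] q6 131.6
[[40,6,-4,2,0,0,-8.5],[40,6,-3,2,0,0,-8.5],[40,6,-2,2,0,0,-8.5],[40,7,-1,2,0,0,-8.5],[40,7,0,2,0,0,-8.5],[40,7,1,2,0,0,-8.5],[40,6,2,1,0,0,-8.5],[40,6,3,2,0,0,-8],[40,6,4,1,0,0,-8.5],[40,5,5,2,0,0,-8],[40,4,5,1,0,0,-8.5],[40,3,6,2,0,0,-8]]
[[40,3,6,1,0,0,-8.5],[40,2,7,2,0,0,-8],[40,1,7,1,0,0,-8.5],[40,-0,7,2,0,0,-8],[40,-1,7,1,0,0,-8.5],[40,-2,6,2,0,0,-8],[40,-3,6,1,0,0,-8.5],[40,-4,5,2,0,0,-8],[40,-5,5,1,0,0,-8.5],[40,-5,4,2,0,0,-8],[40,-6,3,1,0,0,-8.5],[40,-6,2,2,0,0,-8]]
[[40,-6.5,2,1,0,0,-8.5],[40,-0,0,30,0,0,0],[40,-0,0,30,0,0,0],[40,-0,0,19,0,0,0],[40,-0,0,19,0,0,0]]
end [666.9 167.   92.2] 177.5m.py:7: RuntimeWarning: Mean of empty slice.
  q,s,v=np.linalg.svd(p-p.mean(0));
  ret = um.true_divide(
m.py:8: RuntimeWarning: Mean of empty slice.
  print(tag,"n",len(p),"ctr",p.mean(0).round(4),"rect",round(cx,1),round(cy,1),round(w,1),round(h,1),"axis deg",round(np.degrees(np.arctan2(v[0,1],v[0,0]))%180,1))
```

{"name": "servo_tool", "arguments": {
  "commands": [
    [40,6,-4,2,0,0,-8.5],
    [40,6,-3,2,0,0,-8.5],
    [40,6,-2,2,0,0,-8.5],
    [40,7,-1,2,0,0,-8.5],
    [40,7,0,2,0,0,-8.5],
    [40,7,1,2,0,0,-8.5],
    [40,6,2,1,0,0,-8.5],
    [40,6,3,2,0,0,-8],
    [40,6,4,1,0,0,-8.5],
    [40,5,5,2,0,0,-8],
    [40,4,5,1,0,0,-8.5],
    [40,3,6,2,0,0,-8]
  ]
}}

```text
clock: 9.4
tcp_pos: [0.5782, 0.162, 0.2062]
ee_rot: [-2.567, -1.808, 0.004]
contact_force: [-0.0, -0.4, 0.5]
width: 0.0399
grip_force: 0.0
```

{"name": "servo_tool", "arguments": {
  "commands": [
    [40,3,6,1,0,0,-8.5],
    [40,2,7,2,0,0,-8],
    [40,1,7,1,0,0,-8.5],
    [40,0,7,2,0,0,-8],
    [40,-1,7,1,0,0,-8.5],
    [40,-2,6,2,0,0,-8],
    [40,-3,6,1,0,0,-8.5],
    [40,-4,5,2,0,0,-8],
    [40,-5,5,1,0,0,-8.5],
    [40,-5,4,2,0,0,-8],
    [40,-6,3,1,0,0,-8.5],
    [40,-6,2,2,0,0,-8]
  ]
}}

```text
clock: 10.6
tcp_pos: [0.6591, 0.1661, 0.188]
ee_rot: [-0.292, -3.125, 0.001]
contact_force: [-0.1, 1.1, -0.3]
width: 0.04
grip_force: 0.0
```

{"name": "servo_tool", "arguments": {
  "commands": [
    [40,-6.5,2,1,0,0,-8.5],
    [40,0,3,0,0,0,0],
    [40,0,0,0,0,0,0]
  ]
}}

```text
clock: 10.9
tcp_pos: [0.6659, 0.1702, 0.1876]
ee_rot: [-0.076, -3.139, 0.0]
contact_force: [-1.0, -0.1, 0.4]
width: 0.0399
grip_force: 0.0
```

```bash
python3 plan.py 40 35 667,163.5,130,177 667,163.5,95,177
```

```text
from [665.9 170.2 187.6] 177.24 zdir [-0.002 -0.    -1.   ] q6 -77.9
[[40,-1,-3,29,0,0,0],[40,-0.5,-3.5,28.5,0,0,0],[40,0,-0,18,0,0,0],[40,0,-0,17,0,0,0]]
end [667.1 163.6  95.1] 177.2
```

{"name": "servo_tool", "arguments": {
  "commands": [
    [40,-1,-3,29,0,0,0],
    [40,-0.5,-3.5,28.5,0,0,0],
    [40,0,0,18,0,0,0],
    [40,0,0,17,0,0,0],
    [40,0,0,0,0,0,0],
    [0,0,0,0,0,0,0],
    [0,0,0,0,0,0,0],
    [0,0,0,0,0,0,0],
    [0,0,0,0,0,0,0],
    [0,0,0,0,0,0,0]
  ],
  "force": 60
}}

```text
clock: 11.9
tcp_pos: [0.6682, 0.1634, 0.0971]
ee_rot: [0.068, 3.14, 0.0]
contact_force: [1.1, -0.0, 2.5]
width: 0.013
grip_force: 62.5
```

{"name": "servo_tool", "arguments": {
  "commands": [
    [0,0,0,0,0,0,8],
    [0,0,0,0,0,0,8],
    [0,0,0,0,0,0,8],
    [0,0,0,0,0,0,8],
    [0,0,0,0,0,0,8],
    [0,0,0,0,0,0,8],
    [0,0,0,0,0,0,8]
  ]
}}

```text
clock: 12.6
tcp_pos: [0.6686, 0.1637, 0.0972]
ee_rot: [1.541, 2.736, 0.002]
contact_force: [1.6, 1.2, 2.2]
width: 0.0128
grip_force: 62.5
```

{"name": "servo_tool", "arguments": {
  "commands": [
    [0,0,0,0,0,0,8],
    [0,0,0,0,0,0,8],
    [0,0,0,0,0,0,8],
    [0,0,0,0,0,0,8],
    [0,0,0,0,0,0,8],
    [0,0,0,0,0,0,8],
    [0,0,0,0,0,0,8],
    [0,0,0,0,0,0,8],
    [0,0,0,0,0,0,8],
    [0,0,0,0,0,0,8]
  ]
}}

```text
clock: 13.6
tcp_pos: [0.6691, 0.1633, 0.0974]
ee_rot: [2.94, 1.105, 0.004]
contact_force: [4.4, -1.9, 3.6]
width: 0.0126
grip_force: 62.8
```

{"name": "servo_tool", "arguments": {
  "commands": [
    [0,0,0,0,0,0,8],
    [0,0,0,0,0,0,8],
    [0,0,0,0,0,0,8],
    [0,0,0,0,0,0,8],
    [0,0,0,0,0,0,8],
    [0,0,0,0,0,0,8],
    [0,0,0,0,0,0,8],
    [0,0,0,0,0,0,8],
    [0,0,0,0,0,0,8],
    [0,0,0,0,0,0,8],
    [0,0,0,0,0,0,8],
    [0,0,0,0,0,0,0]
  ]
}}

```text
clock: 14.8
tcp_pos: [0.6686, 0.1624, 0.0977]
ee_rot: [2.883, -1.248, 0.003]
contact_force: [-0.9, -8.1, 11.6]
width: 0.013
grip_force: 63.9
```

{"name": "servo_tool", "arguments": {
  "commands": [
    [40,0,0,0,0,0,0],
    [40,0,0,0,0,0,0],
    [40,0,0,0,0,0,0],
    [40,0,0,-40,0,0,0],
    [40,0,0,-50,0,0,0],
    [40,0,0,-50,0,0,0],
    [0,-40,-20,0,0,0,0],
    [0,-40,-20,0,0,0,0],
    [0,-40,-20,0,0,0,0],
    [0,-40,-20,0,0,0,0],
    [0,0,0,0,0,0,0]
  ]
}}

```text
clock: 15.9
tcp_pos: [0.6134, 0.3396, 0.2363]
ee_rot: [-2.889, 1.232, 0.002]
contact_force: [0.6, -0.9, -0.5]
width: -0.0003
grip_force: 0.0
```

Run:
```python
from m import *
for n in ("top","side"):
    im,d,K,T=cam(n); w=cloud(d,K,T); np.savez(n+"1.npz",im=im,d=d,K=K,T=T)
    cv2.imwrite(f"pics/{n}1.png",im[...,::-1])
    for nm,c in (("a",(.497,.157)),("b",(.667,.164))):
        try: wing(w,c,n+nm)
        except Exception as e: print(n,nm,e)
    X,Y,Z=w[...,0],w[...,1],w[...,2]
    m=(abs(X-.56)<.05)&(abs(Y-.0)<.07)&(Z<.06)
    p=w[m]; A=np.c_[p[:,:2],np.ones(len(p))]; print("deck plane",np.linalg.lstsq(A,p[:,2],rcond=None)[0].round(4))
    boxtop(w,(abs(X-.68)<.06)&(Y>-.18)&(Y<.14),.09,.106,n+"shelf")
    boxtop(w,np.hypot(X-.553,Y+.287)<.09,.06,.08,n+"caddy")
print(observe()["tcp_pos"],observe()["ee_rot"])
```

```text
topa n 151 ctr [0.4975 0.1578] rect 498.6 158.6 14.0 49.1 axis deg 133.6
topb n 161 ctr [0.6663 0.1634] rect 668.0 164.3 14.3 49.8 axis deg 133.1
deck plane [-0.0004  0.0016  0.0302]
topshelf n 2054 rect 674.1 -10.5 51.3 239.4 ang 1.8 z 0.1
topcaddy n 2000 rect 553.9 -286.5 116.0 104.8 ang 6.5 z 0.0698
sidea n 114 ctr [0.492  0.1625] rect 497.2 158.5 14.1 49.4 axis deg 131.8
sideb n 101 ctr [0.6618 0.1666] rect 666.3 163.9 13.6 51.8 axis deg 131.1
deck plane [-0.0024  0.0009  0.0304]
sideshelf n 871 rect 673.6 -10.4 55.1 239.7 ang 1.5 z 0.0986
sidecaddy n 643 rect 552.8 -287.1 118.1 108.8 ang 6.9 z 0.0689
[0.61510264 0.33539215 0.23622711] [ 2.88778600e+00 -1.23616912e+00 -2.47326347e-04]
```

Both screws read about 4.0 and the deck is level to 0.002 rad. Next I'll straighten the caddy and push it sideways onto the ramp's middle line.

```bash
python3 plan.py 60 45 463.5,-290,220,2 463.5,-290,100,2 463.5,-290,20,2
```

```text
from [615.1 335.4 236.2] -46.35 zdir [-0. -0. -1.] q6 160.1
[[60,23,36,1,0,0,-3],[60,21,37,1,0,0,-3],[60,19,38,1,0,0,-3.5],[60,17,39,1,0,0,-3],[60,15,40,1,0,0,-3.5],[60,12,41,1,0,0,-3],[60,10,42,1,0,0,-3.5],[60,8,42,1,0,0,-3],[60,5,43,1,0,0,-3.5],[60,3,43,1,0,0,-3],[60,1,43,1,0,0,-3.5],[60,-2,43,1,0,0,-3]]
[[60,-4,43,1,0,0,-3.5],[60,-7,42,2,0,0,-3],[60,-10,42.5,1,0,0,-3.5],[60,0,0,40,0,0,0],[60,0,0,40,0,0,0],[60,0,0,40,0,0,0],[60,0,0,40,0,0,0],[60,0,0,40,0,0,0]]
end [ 463.3 -290.    20.2] 2.2
```

{"name": "servo_tool", "arguments": {
  "commands": [
    [60,23,36,1,0,0,-3],
    [60,21,37,1,0,0,-3],
    [60,19,38,1,0,0,-3.5],
    [60,17,39,1,0,0,-3],
    [60,15,40,1,0,0,-3.5],
    [60,12,41,1,0,0,-3],
    [60,10,42,1,0,0,-3.5],
    [60,8,42,1,0,0,-3],
    [60,5,43,1,0,0,-3.5],
    [60,3,43,1,0,0,-3],
    [60,1,43,1,0,0,-3.5],
    [60,-2,43,1,0,0,-3]
  ]
}}

```text
clock: 17.2
tcp_pos: [0.4927, -0.1678, 0.2246]
ee_rot: [3.134, -0.217, 0.001]
contact_force: [1.8, -0.2, -0.1]
width: 0.0599
grip_force: 0.0
```

{"name": "servo_tool", "arguments": {
  "commands": [
    [60,-4,43,1,0,0,-3.5],
    [60,-7,42,2,0,0,-3],
    [60,-10,42.5,1,0,0,-3.5],
    [60,0,0,0,0,0,0],
    [60,0,0,0,0,0,0]
  ]
}}

```text
clock: 17.7
tcp_pos: [0.4615, -0.2922, 0.2204]
ee_rot: [-3.141, -0.05, 0.0]
contact_force: [0.2, 0.8, -1.2]
width: 0.0599
grip_force: 0.0
```

```bash
python3 plan.py 60 45 463.5,-290,100,2 463.5,-290,20,2;  python3 - <<'E'
from m import *
im,d,K,T=cam("top"); w=cloud(d,K,T); X,Y=w[...,0],w[...,1]
boxtop(w,np.hypot(X-.553,Y+.287)<.09,.06,.08,"caddy")
E
```

```text
from [ 461.5 -292.2  220.4] 1.82 zdir [-0.  0. -1.] q6 49.6
[[60,1,-1,40,0,0,-0],[60,1,-1,40,0,0,-0],[60,0,-0,40.5,0,0,-0],[60,0,-0,40,0,0,-0],[60,0,-0,40,0,0,-0]]
end [ 463.4 -290.1   19.9] 1.8
caddy n 1991 rect 553.9 -286.7 115.8 105.1 ang 6.8 z 0.0697
```

Descend, then push the caddy about 45 mm along +x (tool x).

{"name": "servo_tool", "arguments": {
  "commands": [
    [60,1,-1,40,0,0,0],
    [60,1,-1,40,0,0,0],
    [60,0,0,40,0,0,0],
    [60,0,0,40,0,0,0],
    [60,0,0,40,0,0,0],
    [60,0,0,0,0,0,0]
  ]
}}

```text
clock: 18.35
tcp_pos: [0.4625, -0.286, 0.0168]
ee_rot: [-3.136, -0.057, 0.009]
contact_force: [0.3, -0.2, 1.3]
width: 0.0602
grip_force: 0.0
```

{"name": "servo_tool", "arguments": {
  "commands": [
    [60,8,0,0,0,0,0],
    [60,8,0,0,0,0,0],
    [60,7,0,0,0,0,0],
    [60,6,0,0,0,0,0],
    [60,6,0,0,0,0,0],
    [60,5,0,0,0,0,0],
    [60,5,0,0,0,0,0],
    [60,0,0,0,0,0,0]
  ]
}}

```text
clock: 19.15
tcp_pos: [0.5108, -0.2873, 0.0222]
ee_rot: [3.14, 0.056, 0.003]
contact_force: [-3.3, 1.1, 8.8]
width: 0.0601
grip_force: 0.0
```

```bash
cat >> m.py <<'E'
O=np.array([586.5,66.5]); TH=np.radians(1.93)
def tostand(x,y):
    c,s=np.cos(TH),np.sin(TH); d=np.array([x,y])-O; return np.array([c*d[0]+s*d[1],-s*d[0]+c*d[1]])
def toworld(x,y):
    c,s=np.cos(TH),np.sin(TH); return O+[c*x-s*y,s*x+c*y]
def caddy(c=None,zlo=.06,zhi=.08):
    im,d,K,T=cam("top"); w=cloud(d,K,T); X,Y,Z=w[...,0],w[...,1],w[...,2]
    m=[r for r in masks_of("top","caddy") if r["score"]>.3]
    if not m: print("no caddy"); return w,im
    k=m[0]["mask"]; z=np.nanpercentile(Z[k],80); q=w[k&(abs(Z-z)<.006)]
    (cx,cy),(a,b),g=cv2.minAreaRect((q[:,:2]*1000).astype(np.float32))
    print("caddy",round(m[0]["score"],2),"ctr",round(cx,1),round(cy,1),"size",round(a,1),round(b,1),"ang",round(g,1),"z",round(z,4),"stand",tostand(cx,cy).round(1))
    return w,im
E
python3 -c "
from m import *
caddy();print(observe()['tcp_pos'],tostand(*observe()['tcp_pos'][:2]*1000))"
```

```text
caddy 0.61 ctr 559.3 406.9 size 61.2 47.7 ang 71.2 z 0.0678 stand [-15.7 341.2]
[ 0.51080914 -0.28736074  0.02225122] [ -87.56541936 -351.11084963]
```

{"name": "servo_tool", "arguments": {
  "commands": [
    [60,-20,0,0,0,0,0],
    [60,-20,0,-30,0,0,0],
    [60,0,0,-45,0,0,0],
    [60,0,0,-45,0,0,0],
    [60,0,0,-45,0,0,0],
    [60,-40,0,0,0,0,0],
    [60,-40,0,0,0,0,0],
    [60,0,0,0,0,0,0]
  ]
}}

```text
clock: 20.05
tcp_pos: [0.3865, -0.2907, 0.187]
ee_rot: [3.141, 0.054, -0.0]
contact_force: [-0.0, 0.1, 0.3]
width: 0.0598
grip_force: 0.0
```

```bash
cat >> m.py <<'E'
def caddyg(z0=.07,ylo=-.42,yhi=.12,save=None,x0=.50,x1=.655):
    im,d,K,T=cam("top"); w=cloud(d,K,T); X,Y,Z=w[...,0],w[...,1],w[...,2]
    k=(abs(Z-z0)<.012)&(Y>ylo)&(Y<yhi)&(X>x0)&(X<x1)
    n,l,st,_=cv2.connectedComponentsWithStats(k.astype(np.uint8)); i=1+st[1:,4].argmax(); q=w[l==i]
    (cx,cy),(a,b),g=cv2.minAreaRect((q[:,:2]*1000).astype(np.float32))
    A=np.c_[q[:,:2],np.ones(len(q))]; pl=np.linalg.lstsq(A,q[:,2],rcond=None)[0]
    print("caddyg n",len(q),"ctr",round(cx,1),round(cy,1),"size",round(a,1),round(b,1),"ang",round(g,1),"z",np.median(q[:,2]).round(4),"slope",pl[:2].round(3),"stand",tostand(cx,cy).round(1))
    if save: cv2.imwrite(save,im[...,::-1])
    return w,im
E
python3 -c "
from m import *
caddyg(x1=.7);print(toworld(-21,-440))"
```

```text
caddyg n 1991 ctr 581.7 -287.4 size 116.7 105.3 ang 1.8 z 0.0697 slope [ 0.001 -0.002] stand [ -16.7 -353.5]
[ 580.33044618 -373.95764451]
```

```bash
python3 -c "
from m import *
print(toworld(-18,-445))"; python3 plan.py 75 40 582.5,-379,180,92
```

```text
[ 583.49713676 -378.85377265]
from [ 388.6 -291.3  187.1] 1.94 zdir [ 0.001 -0.001 -1.   ] q6 44.2
[[75,17,9,1,0,0,-8],[75,16,11,1,0,0,-8],[75,14,13,1,0,0,-8],[75,12,15,1,0,0,-8.5],[75,10,17,0,0,0,-8],[75,8,18,1,0,0,-8.5],[75,5,19,0,0,0,-8],[75,3,19,1,0,0,-8.5],[75,-0,19,0,0,0,-8],[75,-3,19,1,0,0,-8.5],[75,-6.5,18,0,0,0,-8]]
end [ 582.3 -379.   180.1] 91.9
```

{"name": "servo_tool", "arguments": {
  "commands": [
    [75,17,9,1,0,0,-8],
    [75,16,11,1,0,0,-8],
    [75,14,13,1,0,0,-8],
    [75,12,15,1,0,0,-8.5],
    [75,10,17,0,0,0,-8],
    [75,8,18,1,0,0,-8.5],
    [75,5,19,0,0,0,-8],
    [75,3,19,1,0,0,-8.5],
    [75,0,19,0,0,0,-8],
    [75,-3,19,1,0,0,-8.5],
    [75,-6.5,18,0,0,0,-8],
    [75,0,0,0,0,0,0]
  ]
}}

```text
clock: 21.3
tcp_pos: [0.5863, -0.3792, 0.179]
ee_rot: [2.174, 2.264, 0.001]
contact_force: [-1.0, 1.1, -1.0]
width: 0.0752
grip_force: 0.0
```

{"name": "servo_tool", "arguments": {
  "commands": [
    [75,0,0,0,0,6,0],
    [75,0,0,0,0,6,0],
    [75,0,0,0,0,6,0],
    [75,0,0,0,0,0,0]
  ]
}}

```text
clock: 21.7
tcp_pos: [0.5831, -0.3802, 0.1777]
ee_rot: [-2.016, -2.079, -0.321]
contact_force: [-0.7, -0.9, 0.6]
width: 0.0755
grip_force: 0.0
```

{"name": "servo_tool", "arguments": {
  "commands": [
    [75,-11.5,0,35,0,0,0],
    [75,-11.5,0,35,0,0,0],
    [75,-11.5,0,35,0,0,0],
    [75,-11.5,0,35,0,0,0],
    [75,0,0,0,0,0,0],
    [75,0,0,0,0,0,0]
  ]
}}

```text
clock: 22.3
tcp_pos: [0.5838, -0.3787, 0.0322]
ee_rot: [-2.014, -2.086, -0.317]
contact_force: [0.3, -0.0, 1.1]
width: 0.0756
grip_force: 0.0
```

```bash
python3 -c "
from m import *
from scipy.spatial.transform import Rotation as R
caddyg(x1=.7,ylo=-.345,save='pics/c1.png');s=observe();p=s['tcp_pos'];print(p,tostand(*p[:2]*1000));print(R.from_rotvec(s['ee_rot']).as_matrix().round(3))
im,d,K,T=cam('side');cv2.imwrite('pics/c1s.png',im[...,::-1])"
```

```text
caddyg n 408 ctr 593.0 -254.6 size 44.1 93.0 ang 87.6 z 0.0696 slope [ 0.002 -0.018] stand [  -4.3 -321.1]
[ 0.58441287 -0.37936461  0.03332837] [ -17.10199295 -445.54138361]
[[-0.034  0.999 -0.009]
 [ 0.951  0.035  0.306]
 [ 0.307  0.001 -0.952]]
```

View pics/c1.png

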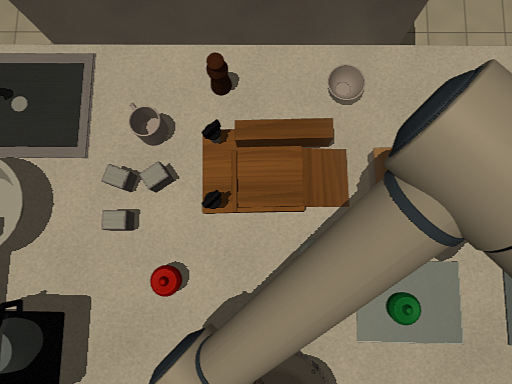

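{"name": "servo_tool", "arguments": {
  "commands": [
    [75,9.5,0,3,0,0,0],
    [75,9.5,0,3,0,0,0],
    [75,9.5,0,3,0,0,0],
    [75,9.5,0,3,0,0,0],
    [75,9.5,0,3,0,0,0],
    [75,9.5,0,3,0,0,0],
    [75,9.5,0,3,0,0,0],
    [75,9.5,0,3,0,0,0],
    [75,9.5,0,3,0,0,0]
  ]
}}

```text
clock: 23.3
tcp_pos: [0.5802, -0.2888, 0.0319]
ee_rot: [-2.013, -2.086, -0.319]
contact_force: [0.4, -5.1, 3.6]
width: 0.075
grip_force: 2.3
```

```bash
cat >> m.py <<'E'
def chk(name=None):
    # side-camera caddy top fit: points 50..75mm above floor line, near caddy, wood lid
    im,d,K,T=cam("side"); w=cloud(d,K,T); s=observe(); p=s["tcp_pos"]
    print("tcp",p.round(4),tostand(*p[:2]*1000).round(1),"F",s["contact_force"].round(1))
    m=[r for r in masks_of("side","caddy") if r["score"]>.3]
    for r in m[:1]:
        q=w[r["mask"]]; q=q[~np.isnan(q[:,0])]; z=np.percentile(q[:,2],97)
        S=np.array([tostand(a*1000,b*1000) for a,b in q[:,:2]])
        print("side caddy",round(r["score"],2),np.round(r["bbox"]),"stand x",np.percentile(S[:,0],[2,98]).round(0),"y",np.percentile(S[:,1],[2,98]).round(0),"ztop",z.round(4))
    if name: cv2.imwrite(name,im[...,::-1])
E
python3 -c "
from m import *
chk('pics/c2s.png')"
```

```text
tcp [ 0.5799 -0.2869  0.0318] [ -18.5 -353. ] F [ 0.8  0.9 -0.3]
side caddy 0.83 [311. 166.  47.  43.] stand x [-75.  34.] y [-342. -245.] ztop 0.0705
```

{"name": "servo_tool", "arguments": {
  "commands": [
    [75,9.5,0,3,0,0,0],
    [75,9.5,0,3,0,0,0],
    [75,9.5,0,3,0,0,0],
    [75,9.5,0,3,0,0,0],
    [75,9.5,0,3,0,0,0],
    [75,9.5,0,3,0,0,0],
    [75,9.5,0,3,0,0,0],
    [75,9.5,0,3,0,0,0]
  ]
}}

```text
clock: 24.2
tcp_pos: [0.5773, -0.209, 0.0325]
ee_rot: [-2.013, -2.086, -0.319]
contact_force: [-0.1, -4.1, -0.0]
width: 0.0751
grip_force: 2.2
```

```bash
python3 -c "
from m import *
chk('pics/c3s.png')"
```

```text
tcp [ 0.577  -0.2074  0.0326] [ -18.7 -273.4] F [ 0.1  1.4 -2.2]
side caddy 0.83 [294. 172.  47.  42.] stand x [-75.  35.] y [-272. -163.] ztop 0.0894
```

View pics/c3s.png

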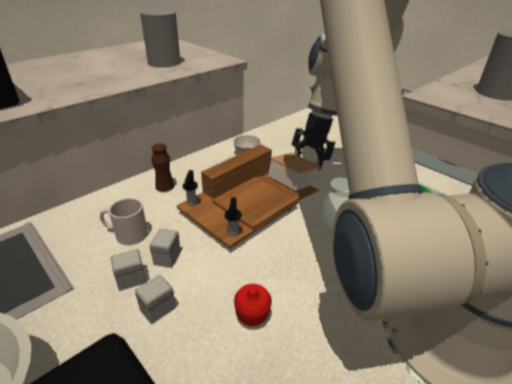

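{"name": "servo_tool", "arguments": {
  "commands": [
    [75,9.5,0,3,0,0,0],
    [75,9.5,0,3,0,0,0],
    [75,9.5,0,3,0,0,0],
    [75,9.5,0,3,0,0,0],
    [75,9.5,0,3,0,0,0],
    [75,9.5,0,3,0,0,0],
    [75,9.5,0,3,0,0,0],
    [75,9.5,0,3,0,0,0],
    [75,9.5,0,3,0,0,0]
  ]
}}

```text
clock: 25.2
tcp_pos: [0.5753, -0.1215, 0.034]
ee_rot: [-2.015, -2.088, -0.319]
contact_force: [-4.2, -30.1, 29.8]
width: 0.0751
grip_force: 3.9
```

```bash
python3 -c "
from m import *
chk('pics/c4s.png')"
```

```text
tcp [ 0.5754 -0.1203  0.0343] [ -17.4 -186.4] F [-0.1 -5.7 10.5]
side caddy 0.82 [275. 178.  52.  41.] stand x [-75.  34.] y [-183.  -79.] ztop 0.1083
```

```bash
python3 -c "
from m import *
im,d,K,T=cam('side');w=cloud(d,K,T);wing(w,(.497,.157));wing(w,(.667,.164))
im,d,K,T=cam('top');w=cloud(d,K,T);wing(w,(.497,.157));wing(w,(.667,.164))
cv2.imwrite('pics/c4t.png',im[...,::-1])
X,Y,Z=w[...,0],w[...,1],w[...,2]
boxtop(w,(abs(X-.68)<.06)&(Y>-.18)&(Y<.14),.09,.106,'shelf')
im,d,K,T=cam('side');cv2.imwrite('pics/c4z.png',cv2.resize(im[90:280,160:400,::-1],(800,633))[:600])
"
```

```text
n 117 ctr [0.4921 0.1624] rect 496.5 159.2 14.1 48.9 axis deg 131.8
 n 102 ctr [0.6617 0.1666] rect 666.4 164.1 13.8 50.6 axis deg 131.3
 n 1 ctr [0.4779 0.1722] rect 477.9 172.2 0.0 0.0 axis deg 0.0
 n 101 ctr [0.6617 0.1705] rect 667.5 165.7 13.8 47.3 axis deg 143.8
shelf n 0 rect 0.0 0.0 0.0 0.0 ang 0.0 z nan
  return _methods._mean(a, axis=axis, dtype=dtype,
  ret = ret.dtype.type(ret / rcount)
```

View pics/c4z.png

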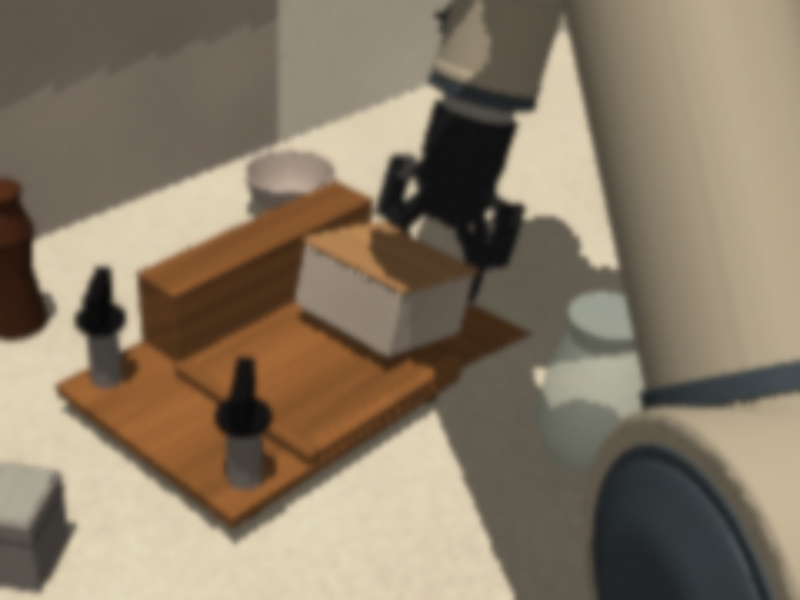

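{"name": "servo_tool", "arguments": {
  "commands": [
    [75,1,0,-4,0,0,0],
    [75,6,0,0.5,0,0,0],
    [75,6,0,0.5,0,0,0],
    [75,6,0,0.5,0,0,0]
  ]
}}

```text
clock: 25.85
tcp_pos: [0.5734, -0.1025, 0.0416]
ee_rot: [-2.013, -2.085, -0.319]
contact_force: [0.5, -2.4, -1.5]
width: 0.0749
grip_force: 1.2
```

```bash
python3 -c "
from m import *
chk()"
```

```text
tcp [ 0.5733 -0.1015  0.0417] [ -18.9 -167.5] F [ 0.7  1.4 -0.4]
side caddy 0.88 [271. 179.  52.  47.] stand x [-75.  37.] y [-158.  -60.] ztop 0.1005
```

{"name": "servo_tool", "arguments": {
  "commands": [
    [75,9.5,0,3,0,0,0],
    [75,9.5,0,3,0,0,0],
    [75,9.5,0,3,0,0,0],
    [75,9.5,0,3,0,0,0],
    [75,9.5,0,3,0,0,0],
    [75,5,0,1.5,0,0,0],
    [75,0,0,0,0,0,0]
  ]
}}

```text
clock: 26.65
tcp_pos: [0.5714, -0.0469, 0.0421]
ee_rot: [-2.011, -2.086, -0.319]
contact_force: [1.6, -0.2, -1.2]
width: 0.0751
grip_force: 0.0
```

```bash
python3 -c "
from m import *
chk('pics/c5s.png')"
```

```text
tcp [ 0.5715 -0.0475  0.0421] [ -18.8 -113.4] F [0.5 0.3 0.5]
side caddy 0.95 [257. 189.  53.  49.] stand x [-75.  38.] y [-103.   -4.] ztop 0.1006
```

{"name": "servo_tool", "arguments": {
  "commands": [
    [75,9,0,3,0,0,0],
    [75,0,0,0,0,0,0],
    [75,-28,0,-9,0,0,0],
    [75,-20,0,-30,0,0,0],
    [75,12,0,-40,0,-6,0],
    [75,10,0,-40,0,-6,0],
    [75,5,0,-45,0,-6,0],
    [75,0,0,-30,0,0,0],
    [75,-40,0,0,0,0,0],
    [75,-40,0,0,0,0,0],
    [75,0,0,0,0,0,0]
  ]
}}

```text
clock: 27.85
tcp_pos: [0.5762, -0.1792, 0.2227]
ee_rot: [2.184, 2.257, -0.001]
contact_force: [0.3, 0.5, -0.6]
width: 0.0752
grip_force: 0.0
```

```bash
python3 -c "
from m import *
chk()
w,im=caddyg(z0=.1,x0=.5,x1=.65,save='pics/c6.png')
wing(w,(.497,.157));wing(w,(.667,.164))
X,Y,Z=w[...,0],w[...,1],w[...,2]
boxtop(w,(abs(X-.68)<.06)&(Y>-.18)&(Y<.14),.09,.106,'shelf')
for nm,c in(('t1',(.449,.403)),('t2',(.563,.311)),('t3',(.559,.407))): boxtop(w,np.hypot(X-c[0],Y-c[1])<.05,.06,.08,nm)
m=(abs(X-.53)<.15)&(Y>.12)&(Y<.5)&(Z>.04)
for r in masks_of('top','tin_a'): print(r['score'],r['bbox'])
for r in masks_of('top','mug')[:1]: print(np.nanpercentile(w[r['mask']],[3,97],axis=0))
print(observe())
"
```

```text
tcp [ 0.5759 -0.1772  0.2224] [ -18.8 -243.2] F [ 0.2 -0.1 -0.5]
side caddy 0.81 [255. 191.  51.  50.] stand x [-75.  38.] y [-96.   5.] ztop 0.1007
caddyg n 2065 ctr 571.1 20.6 size 116.1 104.2 ang 2.2 z 0.1 slope [ 0.002 -0.001] stand [-16.9 -45.4]
 n 150 ctr [0.4976 0.1579] rect 498.4 158.2 14.0 49.0 axis deg 133.6
 n 163 ctr [0.6664 0.1632] rect 667.7 164.5 14.9 49.5 axis deg 133.1
shelf n 2216 rect 659.6 -10.9 80.3 239.7 ang 2.2 z 0.1
t1 n 0 rect 0.0 0.0 0.0 0.0 ang 0.0 z nan
t2 n 458 rect 563.0 311.4 48.4 60.0 ang 35.8 z 0.0664
t3 n 457 rect 559.5 407.2 60.6 47.9 ang 70.8 z 0.0669
0.9 [157.6, 177.3, 36.4, 29.0]
0.73 [210.7, 129.1, 18.5, 19.0]
0.67 [119.9, 177.7, 36.3, 23.8]
[[0.64868573 0.14536369 0.05110738]
 [0.68481458 0.18219892 0.12821399]]
{'clock': 28.1, 'joint_pos': array([-3.93418547e-01,  4.69608461e-01,  1.41615620e+00,  2.67512583e-04,
        1.25654371e+00, -4.29591922e-01]), 'dq': array([ 0.00484221, -0.00225066,  0.00035964, -0.00013104, -0.00027038,
       -0.00103402]), 'effort': array([-1.07804351e+00, -8.45621753e+01, -3.73633146e+01, -3.53252096e-02,
       -2.52757753e-03,  2.88455994e-03]), 'tcp_pos': array([ 0.57593457, -0.17442333,  0.22231191]), 'ee_rot': array([-2.18046835e+00, -2.26061777e+00,  3.86358676e-05]), 'contact_force': array([ 0.09146596, -0.4903245 , -0.22484277]), 'wrist_torque': array([ 0.00170813, -0.01949475,  0.00939027]), 'grip_force': 0.0, 'width': 0.0748961687885955}
  return _methods._mean(a, axis=axis, dtype=dtype,
  ret = ret.dtype.type(ret / rcount)
```

View pics/c6.png

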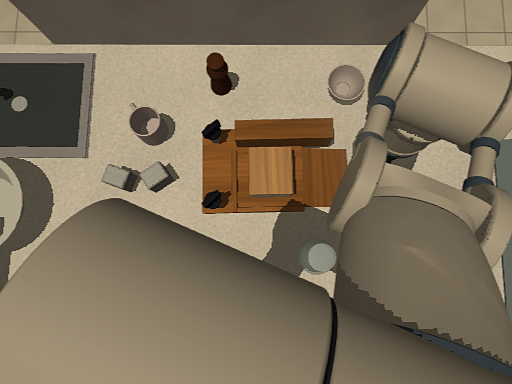

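The caddy is on the deck at stand (-17, -45) mm (pixel (271,171)) and the stand hasn't moved. Now the tins, starting with t2.

```bash
python3 plan.py 80 45 563,311.5,170,125.8 563,311.5,90,125.8 563,311.5,18,125.8
```

```text
from [ 575.9 -174.4  222.3] 92.07 zdir [-0.001  0.001 -1.   ] q6 -24.6
[[80,44,0,5,0,0,-3],[80,44,3,5,0,0,-3],[80,44,5,5,0,0,-3],[80,44,7,5,0,0,-3],[80,43,10,5,0,0,-3],[80,43,12,5,0,0,-3],[80,42,14,4,0,0,-3],[80,41,16,5,0,0,-3],[80,40,18,4,0,0,-3],[80,39,21,5,0,0,-3.5],[80,37.5,22.5,4.5,0,0,-3],[80,0,0,40,0,0,-0]]
[[80,0,0,40,0,0,-0],[80,0,0,36,0,0,-0],[80,0,0,36,0,0,-0]]
end [562.9 311.3  17.8] 125.6
```

{"name": "servo_tool", "arguments": {
  "commands": [
    [80,44,0,5,0,0,-3],
    [80,44,3,5,0,0,-3],
    [80,44,5,5,0,0,-3],
    [80,44,7,5,0,0,-3],
    [80,43,10,5,0,0,-3],
    [80,43,12,5,0,0,-3],
    [80,42,14,4,0,0,-3],
    [80,41,16,5,0,0,-3],
    [80,40,18,4,0,0,-3],
    [80,39,21,5,0,0,-3.5],
    [80,37.5,22.5,4.5,0,0,-3],
    [80,0,0,0,0,0,0]
  ]
}}

```text
clock: 29.3
tcp_pos: [0.5618, 0.3159, 0.1692]
ee_rot: [-1.427, -2.798, -0.001]
contact_force: [0.4, -0.6, 0.2]
width: 0.0801
grip_force: 0.0
```

```bash
python3 plan.py 80 45 563,311.5,90,125.8 563,311.5,18,125.8; python3 -c "
from m import *
im,d,K,T=cam('top');w=cloud(d,K,T);X,Y,Z=w[...,0],w[...,1],w[...,2]
im,d,K,T=cam('side');v=cloud(d,K,T);U,V=v[...,0],v[...,1]
for nm,c in(('t1',(.449,.403)),('t2',(.563,.311)),('t3',(.559,.407))):
  for ww,A,B in((w,X,Y),(v,U,V)):
    try:boxtop(ww,np.hypot(A-c[0],B-c[1])<.055,.06,.075,nm)
    except Exception: print('x')
" 2>/dev/null
```

```text
from [561.8 315.9 169.2] 125.94 zdir [-0.001  0.001 -1.   ] q6 -12.0
[[80,-2,-1,40,0,0,0],[80,-2.5,-0.5,39,0,0,0],[80,0,-0,36,0,0,0],[80,0,-0,36,0,0,0]]
end [563.2 311.4  18.2] 125.9
t1 n 0 rect 0.0 0.0 0.0 0.0 ang 0.0 z nan
t1 n 634 rect 450.2 403.3 49.8 60.4 ang 0.3 z 0.0655
t2 n 355 rect 564.1 310.7 48.8 57.4 ang 34.9 z 0.0667
t2 n 405 rect 562.6 310.5 49.0 61.9 ang 35.2 z 0.0653
t3 n 0 rect 0.0 0.0 0.0 0.0 ang 0.0 z nan
t3 n 491 rect 558.6 406.9 59.6 48.5 ang 70.8 z 0.0654
```

{"name": "servo_tool", "arguments": {
  "commands": [
    [80,-2,-1,40,0,0,0],
    [80,-1,0,39,0,0,0],
    [80,0,0,36,0,0,0],
    [80,0,0,36,0,0,0],
    [80,0,0,0,0,0,0],
    [20,0,0,0,0,0,0],
    [20,0,0,0,0,0,0],
    [20,0,0,0,0,0,0],
    [20,0,0,0,0,0,0],
    [20,0,0,0,0,0,0]
  ],
  "force": 60
}}

```text
clock: 30.4
tcp_pos: [0.5657, 0.3077, 0.0214]
ee_rot: [1.437, 2.791, 0.004]
contact_force: [1.0, -1.5, 9.0]
width: 0.0474
grip_force: 62.6
```

{"name": "servo_tool", "arguments": {
  "commands": [
    [20,0,0,-20,0,0,0],
    [20,0,0,-45,0,0,0],
    [20,0,0,-45,0,0,0],
    [20,0,0,-45,0,0,0],
    [20,0,0,-25,0,0,0],
    [20,0,0,0,0,0,0]
  ]
}}

```text
clock: 31.0
tcp_pos: [0.5663, 0.3082, 0.2049]
ee_rot: [1.435, 2.788, 0.011]
contact_force: [0.5, 1.0, -0.8]
width: 0.0473
grip_force: 62.1
```

```bash
python3 plan.py 20 42 676.7,-85.5,195,92 676.7,-85.5,130,92
```

```text
from [566.3 308.2 204.9] 125.53 zdir [ 0.008  0.003 -1.   ] q6 -12.3
[[20,-38,-14,1,0,0,3.5],[20,-39,-12,1,0,0,3.5],[20,-40,-9,1,0,0,3.5],[20,-40,-7,1,0,0,3.5],[20,-41,-4,1,0,0,3.5],[20,-41,-2,1,0,0,3],[20,-41,1,1,0,0,3.5],[20,-41,3,1,0,0,3],[20,-40,5,1,0,0,3.5],[20,-40.5,8,1,0,0,3],[20,-0,0,32,0,0,0],[20,-0,0,33,0,0,0]]
end [676.5 -85.5 129.9] 92.0
```

{"name": "servo_tool", "arguments": {
  "commands": [
    [20,-38,-14,1,0,0,3.5],
    [20,-39,-12,1,0,0,3.5],
    [20,-40,-9,1,0,0,3.5],
    [20,-40,-7,1,0,0,3.5],
    [20,-41,-4,1,0,0,3.5],
    [20,-41,-2,1,0,0,3],
    [20,-41,1,1,0,0,3.5],
    [20,-41,3,1,0,0,3],
    [20,-40,5,1,0,0,3.5],
    [20,-40,8,1,0,0,3],
    [20,0,0,0,0,0,0],
    [20,0,0,0,0,0,0]
  ]
}}

```text
clock: 32.2
tcp_pos: [0.6742, -0.0866, 0.1887]
ee_rot: [-2.183, -2.259, 0.0]
contact_force: [-0.3, -0.0, -0.5]
width: 0.0474
grip_force: 62.2
```

```bash
python3 plan.py 20 42 676.7,-85.5,135,91.9; python3 -c "
from m import *
im,d,K,T=cam('side');v=cloud(d,K,T);U,V,Z=v[...,0],v[...,1],v[...,2]
cv2.imwrite('pics/p1.png',cv2.resize(im[90:280,160:400,::-1],(720,570)))
p=observe()['tcp_pos']
m=(abs(U-p[0])<.035)&(abs(V-p[1])<.05)&(Z>.13)&(Z<p[2]+.015);print('low z of held',np.percentile(Z[m],[1,3,10]),m.sum(),p)
" 2>/dev/null
```

```text
from [674.2 -86.6 188.7] 91.95 zdir [-0.001  0.    -1.   ] q6 -14.3
[[20,1,1,27,0,0,0],[20,0,1.5,26.5,0,0,0]]
end [676.6 -85.5 135.2] 92.0
low z of held [0.16734947 0.16893502 0.17139986] 265 [ 0.67408185 -0.08558456  0.18880605]
```

View pics/p1.png

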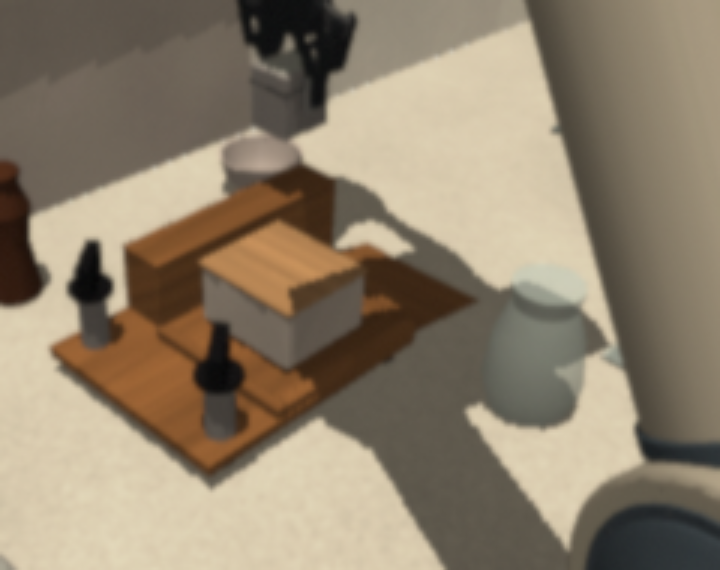

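{"name": "servo_tool", "arguments": {
  "commands": [
    [20,1,1,27,0,0,0],
    [20,0,1.5,26.5,0,0,0],
    [20,0,0,6,0,0,0],
    [20,0,0,4,0,0,0],
    [20,0,0,1.5,0,0,0],
    [20,0,0,1,0,0,0],
    [20,0,0,0,0,0,0]
  ]
}}

```text
clock: 32.95
tcp_pos: [0.6774, -0.0847, 0.1238]
ee_rot: [2.181, 2.26, 0.001]
contact_force: [-0.1, -0.8, -1.8]
width: 0.0475
grip_force: 62.2
```

{"name": "servo_tool", "arguments": {
  "commands": [
    [20,0,0,1,0,0,0],
    [20,0,0,0.5,0,0,0],
    [55,0,0,0,0,0,0],
    [70,0,0,0,0,0,0],
    [80,0,0,0,0,0,0],
    [80,0,0,-30,0,0,0],
    [80,0,0,-45,0,0,0],
    [80,0,0,0,0,0,0]
  ]
}}

```text
clock: 33.75
tcp_pos: [0.6799, -0.0853, 0.2026]
ee_rot: [2.176, 2.255, 0.008]
contact_force: [1.1, -0.5, -0.6]
width: 0.0799
grip_force: 0.0
```

```bash
python3 plan.py 80 45 559.5,406.5,170,71; python3 -c "
from m import *
im,d,K,T=cam('side');v=cloud(d,K,T);U,V,Z=v[...,0],v[...,1],v[...,2]
boxtop(v,(abs(U-.677)<.06)&(abs(V+.085)<.06),.155,.175,'tinplaced')
"
```

```text
from [679.9 -85.3 202.6] 92.04 zdir [ 0.009 -0.002 -1.   ] q6 -14.2
[[80,41,-9,3,0,0,2],[80,41,-10,3,0,0,1.5],[80,41,-11,3,0,0,2],[80,40,-12,3,0,0,1.5],[80,40,-14,3,0,0,2],[80,40,-15,3,0,0,1.5],[80,39,-16,2,0,0,2],[80,38,-17,3,0,0,1.5],[80,38,-18,2,0,0,2],[80,37,-20,3,0,0,1.5],[80,37,-21,2,0,0,2],[80,36.5,-21.5,2.5,0,0,1.5]]
end [559.3 406.4 170.1] 71.0
tinplaced n 210 rect 674.3 -80.2 61.8 49.2 ang 89.7 z 0.1646
```

{"name": "servo_tool", "arguments": {
  "commands": [
    [80,41,-9,3,0,0,2],
    [80,41,-10,3,0,0,1.5],
    [80,41,-11,3,0,0,2],
    [80,40,-12,3,0,0,1.5],
    [80,40,-14,3,0,0,2],
    [80,40,-15,3,0,0,1.5],
    [80,39,-16,2,0,0,2],
    [80,38,-17,3,0,0,1.5],
    [80,38,-18,2,0,0,2],
    [80,37,-20,3,0,0,1.5],
    [80,37,-21,2,0,0,2],
    [80,36.5,-21.5,2.5,0,0,1.5]
  ]
}}

```text
clock: 35.0
tcp_pos: [0.5555, 0.4084, 0.1631]
ee_rot: [-2.558, -1.823, 0.002]
contact_force: [0.5, 0.0, 0.4]
width: 0.0796
grip_force: 0.0
```

```bash
python3 -c "
from m import *
im,d,K,T=cam('side');v=cloud(d,K,T);U,V,Z=v[...,0],v[...,1],v[...,2]
for nm,c in(('t1',(.449,.403)),('t3',(.559,.407))): boxtop(v,np.hypot(U-c[0],V-c[1])<.055,.06,.075,nm)
"; python3 plan.py 80 45 559.5,406.5,90,71 559.5,406.5,18,71
```

```text
t1 n 630 rect 451.0 403.3 50.5 59.4 ang 0.5 z 0.0655
t3 n 494 rect 558.8 406.8 59.5 50.2 ang 70.6 z 0.0653
from [553.4 414.2 162.6] 71.03 zdir [-0.001  0.002 -1.   ] q6 50.7
[[80,-3,4,36,0,0,0],[80,-2.5,4.5,36.5,0,0,0],[80,0,-0,36,0,0,0],[80,0,-0,36,0,0,0]]
end [559.7 406.3  18.1] 71.0
```

{"name": "servo_tool", "arguments": {
  "commands": [
    [80,0,0,36,0,0,0],
    [80,0,0,36,0,0,0],
    [80,0,0,36,0,0,0],
    [80,0,0,0,0,0,0],
    [80,0,0,0,0,0,0]
  ]
}}

```text
clock: 35.55
tcp_pos: [0.5563, 0.4068, 0.0559]
ee_rot: [-2.557, -1.825, 0.002]
contact_force: [0.5, 0.9, 0.4]
width: 0.0801
grip_force: 0.0
```

```bash
python3 plan.py 80 45 559,406.8,18,70.8
```

```text
from [556.3 406.8  55.9] 71.03 zdir [-0.001 -0.001 -1.   ] q6 50.2
[[80,1,2.5,38,0,0,0]]
end [559.  406.9  17.9] 71.0
```

{"name": "servo_tool", "arguments": {
  "commands": [
    [80,1,2,20,0,0,0],
    [80,0,0,16,0,0,0],
    [80,0,0,0,0,0,0],
    [20,0,0,0,0,0,0],
    [20,0,0,0,0,0,0],
    [20,0,0,0,0,0,0],
    [20,0,0,0,0,0,0],
    [20,0,0,0,0,0,0]
  ]
}}

```text
clock: 36.35
tcp_pos: [0.5593, 0.4077, 0.0213]
ee_rot: [2.557, 1.825, 0.003]
contact_force: [0.5, -0.1, 7.9]
width: 0.0473
grip_force: 62.5
```

{"name": "servo_tool", "arguments": {
  "commands": [
    [20,0,0,-20,0,0,0],
    [20,0,0,-45,0,0,0],
    [20,0,0,-45,0,0,0],
    [20,0,0,-45,0,0,0],
    [20,0,0,-25,0,0,0],
    [20,0,0,0,0,0,0],
    [20,0,0,0,0,0,0],
    [20,0,0,0,0,0,0]
  ]
}}

```text
clock: 37.15
tcp_pos: [0.558, 0.4068, 0.1986]
ee_rot: [-2.557, -1.825, 0.004]
contact_force: [0.2, -0.4, -2.5]
width: 0.0474
grip_force: 62.1
```

```bash
python3 plan.py 20 42 674.5,-10.6,195,92
```

```text
from [558.  406.8 198.6] 71.03 zdir [-0.002 -0.001 -1.   ] q6 50.1
[[20,-32,22,0,0,0,-2],[20,-33,21,0,0,0,-2],[20,-34,20,0,0,0,-2],[20,-35,19,0,0,0,-2],[20,-35,18,1,0,0,-2],[20,-36,16,0,0,0,-2],[20,-36,15,1,0,0,-2],[20,-37,14,0,0,0,-1.5],[20,-37,13,1,0,0,-2],[20,-38,12,0,0,0,-1.5],[20,-38.5,10,0.5,0,0,-2]]
end [674.3 -10.6 195.1] 92.0
```

{"name": "servo_tool", "arguments": {
  "commands": [
    [20,-32,22,0,0,0,-2],
    [20,-33,21,0,0,0,-2],
    [20,-34,20,0,0,0,-2],
    [20,-35,19,0,0,0,-2],
    [20,-35,18,1,0,0,-2],
    [20,-36,16,0,0,0,-2],
    [20,-36,15,1,0,0,-2],
    [20,-37,14,0,0,0,-1.5],
    [20,-37,13,1,0,0,-2],
    [20,-38,12,0,0,0,-1.5],
    [20,-38.5,10,0.5,0,0,-2]
  ]
}}

```text
clock: 38.25
tcp_pos: [0.6747, -0.0118, 0.1948]
ee_rot: [-2.179, -2.26, 0.002]
contact_force: [-0.1, -0.5, -1.2]
width: 0.047
grip_force: 62.1
```

{"name": "servo_tool", "arguments": {
  "commands": [
    [20,0,0,0,0,0,0],
    [20,0,0,0,0,0,0],
    [20,0,0,20,0,0,0],
    [20,0,0,20,0,0,0],
    [20,0,0,10,0,0,0],
    [20,0,0,0,0,0,0],
    [20,0,0,0,0,0,0]
  ]
}}

```text
clock: 38.95
tcp_pos: [0.6751, -0.0096, 0.1468]
ee_rot: [-2.181, -2.261, -0.0]
contact_force: [0.7, 0.3, -0.4]
width: 0.0476
grip_force: 62.1
```

```bash
python3 plan.py 20 42 673.5,-10.6,124,92;python3 -c "
from m import *
im,d,K,T=cam('side');v=cloud(d,K,T);U,V,Z=v[...,0],v[...,1],v[...,2]
p=observe()['tcp_pos']
m=(abs(U-p[0])<.035)&(abs(V-p[1])<.05)&(Z>.104)&(Z<p[2]+.015);print('low z of held',np.percentile(Z[m],[1,3,10]),m.sum(),p)
cv2.imwrite('pics/p2.png',cv2.resize(im[90:280,160:400,::-1],(720,570)))
"
```

```text
from [675.1  -9.6 146.8] 92.06 zdir [-0.  0. -1.] q6 -7.9
[[20,-1,-1.5,23,0,0,0]]
end [673.7 -10.7 123.8] 92.1
low z of held [0.10601751 0.10942764 0.12496075] 356 [ 0.67539701 -0.0098115   0.14725521]
```

{"name": "servo_tool", "arguments": {
  "commands": [
    [20,0,0,12,0,0,0],
    [20,0,0,6,0,0,0],
    [20,0,0,4,0,0,0],
    [20,0,0,1.5,0,0,0],
    [20,0,0,1,0,0,0],
    [20,0,0,0,0,0,0]
  ]
}}

```text
clock: 39.6
tcp_pos: [0.6751, -0.0102, 0.122]
ee_rot: [2.182, 2.26, 0.0]
contact_force: [-0.3, -0.1, -1.3]
width: 0.0475
grip_force: 62.1
```

{"name": "servo_tool", "arguments": {
  "commands": [
    [20,0,0,0.5,0,0,0],
    [20,0,0,0,0,0,0],
    [55,0,0,0,0,0,0],
    [70,0,0,0,0,0,0],
    [80,0,0,0,0,0,0],
    [80,0,0,-30,0,0,0],
    [80,0,0,-45,0,0,0],
    [80,0,0,0,0,0,0],
    [80,0,0,0,0,0,0],
    [80,0,0,0,0,0,0]
  ]
}}

```text
clock: 40.6
tcp_pos: [0.6746, -0.0102, 0.1957]
ee_rot: [-2.181, -2.26, 0.001]
contact_force: [-0.2, 0.1, 0.1]
width: 0.0799
grip_force: 0.0
```

```bash
python3 plan.py 80 45 450.5,403.5,170,90.5; python3 -c "
from m import *
im,d,K,T=cam('side');v=cloud(d,K,T);U,V,Z=v[...,0],v[...,1],v[...,2]
boxtop(v,(abs(U-.677)<.06)&(abs(V+.085)<.04),.155,.172,'tin1')
boxtop(v,(abs(U-.677)<.06)&(abs(V+.011)<.04),.155,.172,'tin2')
boxtop(v,np.hypot(U-.45,V-.403)<.055,.06,.075,'t1'); chk()
"
```

```text
from [674.6 -10.2 195.7] 92.03 zdir [-0.001  0.    -1.   ] q6 -8.0
[[80,38,-19,2,0,0,0],[80,38,-19,2,0,0,0],[80,38,-19,2,0,0,0],[80,38,-19,2,0,0,0],[80,38,-19,3,0,0,0],[80,39,-19,2,0,0,0.5],[80,38,-19,3,0,0,0],[80,38,-19,2,0,0,0.5],[80,38,-20,3,0,0,0],[80,38,-20,2,0,0,0.5],[80,39,-20.5,2.5,0,0,0]]
end [450.3 403.7 170.2] 90.5
tin1 n 196 rect 674.2 -80.3 48.4 62.2 ang 1.6 z 0.1648
tin2 n 247 rect 673.8 -15.4 51.7 71.2 ang 2.7 z 0.1647
t1 n 636 rect 449.8 403.2 49.2 60.3 ang 0.4 z 0.0655
tcp [ 0.6744 -0.0102  0.1953] [ 85.3 -79.6] F [0.2 0.  0.1]
side caddy 0.6 [253. 191.  48.  50.] stand x [-75.  34.] y [-91.   5.] ztop 0.1004
```

Two tins are placed; now the third.

{"name": "servo_tool", "arguments": {
  "commands": [
    [80,38,-19,2,0,0,0],
    [80,38,-19,2,0,0,0],
    [80,38,-19,2,0,0,0],
    [80,38,-19,2,0,0,0],
    [80,38,-19,3,0,0,0],
    [80,39,-19,2,0,0,0.5],
    [80,38,-19,3,0,0,0],
    [80,38,-19,2,0,0,0.5],
    [80,38,-20,3,0,0,0],
    [80,38,-20,2,0,0,0.5],
    [80,39,-20.5,2.5,0,0,0],
    [80,0,0,0,0,0,0]
  ]
}}

```text
clock: 41.95
tcp_pos: [0.4478, 0.4074, 0.17]
ee_rot: [-2.206, -2.235, 0.001]
contact_force: [0.8, -0.9, -0.2]
width: 0.0799
grip_force: 0.0
```

{"name": "servo_tool", "arguments": {
  "commands": [
    [80,0,0,0,0,0,0],
    [80,0,0,36,0,0,0],
    [80,0,0,36,0,0,0],
    [80,0,0,25,0,0,0],
    [80,0,0,0,0,0,0],
    [80,0,0,0,0,0,0],
    [80,0,0,0,0,0,0]
  ]
}}

```text
clock: 42.65
tcp_pos: [0.4518, 0.4037, 0.0755]
ee_rot: [2.212, 2.231, 0.003]
contact_force: [-0.8, -0.4, -0.2]
width: 0.0801
grip_force: 0.0
```

```bash
python3 plan.py 80 45 450.2,403.4,18,90.5
```

```text
from [451.8 403.7  75.5] 90.49 zdir [ 0.002  0.001 -1.   ] q6 35.7
[[80,-0,-1,29,0,0,-0],[80,-0.5,-0.5,28.5,0,0,-0]]
end [450.3 403.2  18. ] 90.5
```

{"name": "servo_tool", "arguments": {
  "commands": [
    [80,0,-1,29,0,0,0],
    [80,0,0,28,0,0,0],
    [80,0,0,0,0,0,0],
    [20,0,0,0,0,0,0],
    [20,0,0,0,0,0,0],
    [20,0,0,0,0,0,0],
    [20,0,0,0,0,0,0],
    [20,0,0,0,0,0,0]
  ]
}}

```text
clock: 43.45
tcp_pos: [0.4507, 0.4043, 0.019]
ee_rot: [2.211, 2.231, 0.005]
contact_force: [-0.3, -1.2, 9.6]
width: 0.0472
grip_force: 62.1
```

{"name": "servo_tool", "arguments": {
  "commands": [
    [20,0,0,-20,0,0,0],
    [20,0,0,-45,0,0,0],
    [20,0,0,-45,0,0,0],
    [20,0,0,-45,0,0,0],
    [20,0,0,-25,0,0,0],
    [20,0,0,0,0,0,0],
    [20,0,0,0,0,0,0],
    [20,0,0,0,0,0,0]
  ]
}}

```text
clock: 44.25
tcp_pos: [0.4492, 0.4032, 0.1962]
ee_rot: [-2.211, -2.232, 0.002]
contact_force: [0.2, -0.4, -2.5]
width: 0.0473
grip_force: 62.2
```

```bash
python3 plan.py 20 42 671.5,64.5,195,92
```

```text
from [449.2 403.2 196.2] 90.53 zdir [-0.001 -0.001 -1.   ] q6 35.7
[[20,-34,22,0,0,0,-0],[20,-34,22,0,0,0,-0],[20,-34,22,0,0,0,-0],[20,-34,22,0,0,0,-0],[20,-34,22,0,0,0,-0],[20,-34,22,0,0,0,-0.5],[20,-34,21,0,0,0,-0],[20,-35,22,0,0,0,-0.5],[20,-34,21,1,0,0,-0],[20,-35,21.5,0,0,0,-0.5]]
end [671.6  64.4 195.2] 92.0
```

{"name": "servo_tool", "arguments": {
  "commands": [
    [20,-34,22,0,0,0,0],
    [20,-34,22,0,0,0,0],
    [20,-34,22,0,0,0,0],
    [20,-34,22,0,0,0,0],
    [20,-34,22,0,0,0,0],
    [20,-34,22,0,0,0,-0.5],
    [20,-34,21,0,0,0,0],
    [20,-35,22,0,0,0,-0.5],
    [20,-34,21,1,0,0,0],
    [20,-35,21.5,0,0,0,-0.5],
    [20,0,0,0,0,0,0],
    [20,0,0,0,0,0,0]
  ]
}}

```text
clock: 45.45
tcp_pos: [0.6718, 0.064, 0.1943]
ee_rot: [-2.182, -2.257, 0.003]
contact_force: [0.2, 0.6, -1.4]
width: 0.047
grip_force: 62.4
```

{"name": "servo_tool", "arguments": {
  "commands": [
    [20,0,0,20,0,0,0],
    [20,0,0,20,0,0,0],
    [20,0,0,10,0,0,0],
    [20,0,0,0,0,0,0],
    [20,0,0,0,0,0,0]
  ]
}}

```text
clock: 45.95
tcp_pos: [0.6721, 0.0654, 0.1463]
ee_rot: [-2.181, -2.261, -0.0]
contact_force: [0.6, 0.2, -1.8]
width: 0.0472
grip_force: 62.4
```

```bash
python3 plan.py 20 42 671.5,64.5,120.5,92;python3 -c "
from m import *
im,d,K,T=cam('side')
cv2.imwrite('pics/p3.png',cv2.resize(im[90:280,160:400,::-1],(720,570)))
"
```

```text
from [672.1  65.4 146.3] 92.07 zdir [-0.  0. -1.] q6 -1.6
[[20,-1,-0.5,26,0,0,0]]
end [671.7  64.4 120.3] 92.1
```

View pics/p3.png

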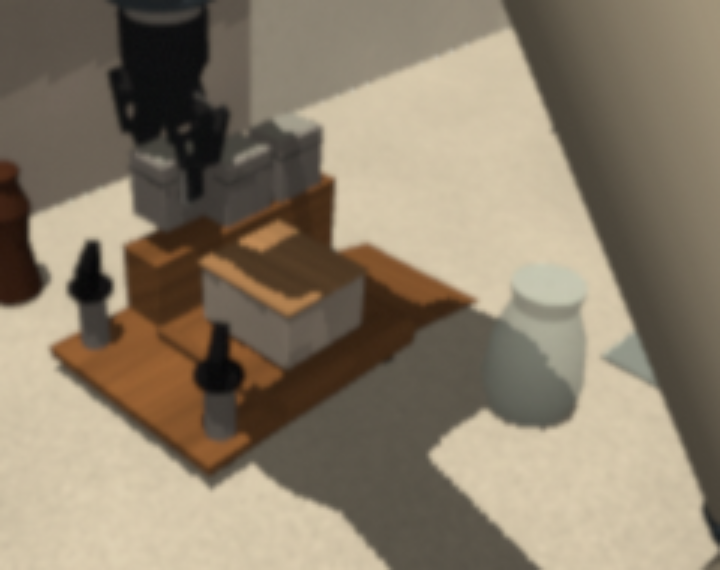

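Two tins stand at (245,185) and (295,155), and the third is held at (165,185) above the shelf's free end. I'll lower and release it (grasped with TCP z 19–20 mm).

{"name": "servo_tool", "arguments": {
  "commands": [
    [20,0,0,12,0,0,0],
    [20,0,0,7,0,0,0],
    [20,0,0,4,0,0,0],
    [20,0,0,2,0,0,0],
    [20,0,0,1,0,0,0],
    [20,0,0,0.5,0,0,0],
    [20,0,0,0,0,0,0]
  ]
}}

```text
clock: 46.7
tcp_pos: [0.6723, 0.0648, 0.1196]
ee_rot: [2.182, 2.26, 0.0]
contact_force: [0.4, 0.0, -2.0]
width: 0.0475
grip_force: 62.4
```

{"name": "servo_tool", "arguments": {
  "commands": [
    [55,0,0,0,0,0,0],
    [70,0,0,0,0,0,0],
    [80,0,0,0,0,0,0],
    [80,0,0,-30,0,0,0],
    [80,0,0,-45,0,0,0],
    [80,35,10,-25,0,0,0],
    [80,40,20,0,0,0,0],
    [80,40,-20,0,0,0,0],
    [80,40,-20,0,0,0,0],
    [80,40,-20,0,0,0,0],
    [80,40,-20,0,0,0,0],
    [80,0,0,0,0,0,0]
  ]
}}

```text
clock: 47.9
tcp_pos: [0.611, 0.3025, 0.2197]
ee_rot: [-2.176, -2.264, -0.001]
contact_force: [0.8, -1.1, -0.6]
width: 0.0801
grip_force: 0.0
```

```bash
python3 -c "
from m import *
print(observe()['tcp_pos'])
w,im=caddyg(z0=.1,x0=.5,x1=.645,save='pics/f.png')
X,Y,Z=w[...,0],w[...,1],w[...,2]
wing(w,(.497,.157));wing(w,(.667,.164))
for y in(-.081,-.01,.065):
  q=w[(abs(X-.675)<.06)&(abs(Y-y)<.036)&(Z>.155)&(Z<.175)]
  if len(q): 
    r=cv2.minAreaRect((q[:,:2]*1000).astype(np.float32)); print(len(q),r,tostand(*r[0]).round(1),np.median(q[:,2]))
p=w[(abs(X-.586)<.09)&(Y>.135)&(Y<.185)&(Z>.02)&(Z<.04)]; p=np.r_[p,w[(abs(X-.586)<.05)&(Y>-.05)&(Y<-.035)&(Z>.02)&(Z<.04)]]
print('deck',np.linalg.lstsq(np.c_[p[:,:2],np.ones(len(p))],p[:,2],rcond=None)[0].round(4))
chk()
"
```

```text
[0.61103101 0.30254775 0.21970551]
caddyg n 2064 ctr 571.8 20.5 size 116.3 104.2 ang 2.5 z 0.1001 slope [0.001 0.002] stand [-16.3 -45.5]
 n 152 ctr [0.4976 0.1577] rect 498.7 158.6 14.8 49.2 axis deg 133.2
 n 160 ctr [0.6665 0.1633] rect 667.7 164.0 14.8 49.6 axis deg 133.0
578 ((676.2755737304688, -79.88301849365234), (48.13077926635742, 60.444854736328125), 2.129474401473999) [  84.8 -149.3] 0.16620578594823515
574 ((674.9268798828125, -9.393354415893555), (49.31884002685547, 59.369197845458984), 2.372187376022339) [ 85.8 -78.8] 0.1662069628487003
567 ((672.1077270507812, 65.35345458984375), (49.139347076416016, 59.2930793762207), 1.7408756017684937) [85.5 -4. ] 0.16647575996467112
deck [ 0.0033 -0.0004  0.0284]
tcp [0.6134 0.2988 0.2196] [ 34.8 231.2] F [ 0.9 -0.3  0.2]
side caddy 0.87 [255. 189.  52.  50.] stand x [-75.  58.] y [-95.   5.] ztop 0.1008
```

View pics/f.png

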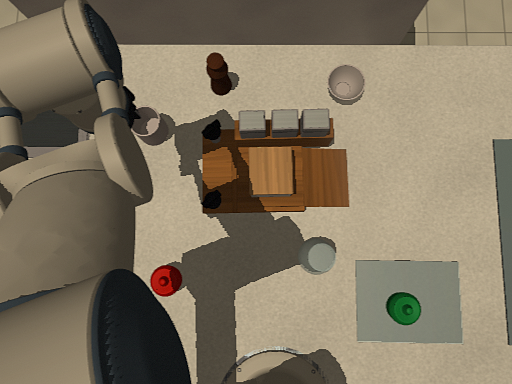

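All three tins stand in a row on the shelf (pixels (252,123), (285,122), (315,122)), the caddy is on the deck at (271,171), and the mug and carafe are upright. Handing in.

```bash
python3 -c "
from rig import finish_job
print(finish_job())"
```

```text
the job is handed in; nothing more can be done
None
```

The job is handed in, with no verdict returned; at the last check the stand was level (both screws about 4.0 rad), the caddy was on the deck, all three tins were on the shelf, and the mug and carafe were upright.

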